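Top up the treat bin through its drop hatch

TASK

Take the hook pole from its slanting stand, hook it into the brass ring and pull the treat bin's hatch all the way down, with the pole only and never with the gripper, then put the pole back home in its stand. After that carry the loaded scoop over without spilling and tip all three treats through the open hatch into the bin, and set the empty scoop level on the turntable tray again. Leave everything else where it stands, and the hatch open.

Things in the scene. Friction and masses are not known exactly. Their poses are not given: they have to be found in the camera images.
- bin: Treat bin: green box with clear sides and top, 200 deep (its x) x 230 wide (its y) x 330 mm high, fixed. Origin: centre of its underside. Its front (the hatch side) faces its -x; front face at x = -100 mm. Inner floor 30 mm up. Mouth in the front, 115 to 280 mm above the counter, behind the hatch.
- hatch (a joint): Wooden drop hatch, 176 wide x 150 high x 8 mm, with side cheeks (80 mm deep, 164 mm clear between) that come out with it. Hinged at its lower edge, axis along the bin's y at bin x -96, z 115 mm. 0 rad shut (upright), grows as the top comes out and down, stop at 0.87. Stiff hinge (0.3 N m): stays where left; 2 to 4 N at the ring moves it.
- ring (a point): Centre of the brass ring on the hatch's outer face: 48 mm inner diameter, 8 mm bar, lying level when the hatch is shut; 38 mm out from the hinge plane (34 mm from the face), 135 mm above the hinge. Axes as the bin's when shut (x into the bin, z up), turning with the hatch.
- bin_mouth (a point): Middle of the lower edge of the bin's mouth, on its front face, 115 mm up. Axes as the bin's.
- pole_grip (a point): Hook pole: middle of its wooden handle (18 mm thick along its y, 22 mm the other way, 174 mm long). Home in its stand, z is up and the pole rises 30 degrees towards x: its direction is u = (0.866, 0, 0.5). Handle from -82 to +92 mm along u, then 8 mm steel rod to +210 mm. 140 g.
- hook_tip (a point): End of the pole's hook: 201 mm ahead (x) and 72 mm above (z) point pole_grip in its frame. The hook is a straight 8 mm rod, 38 mm long from the pole's axis, at right angles to the pole, pointing forward and down along (0.5, 0, -0.866) in the same frame.
- stand_seat (a point): Where pole_grip lies when the pole is home: 115 mm above the counter, axes as the pole's. Two forked rests, slanted like the pole, hold it 58 mm behind and 75 mm ahead of here (each 14 mm long, 37 mm wide, 25 mm gap, cheeks 4 mm above the pole's axis), and a stop behind its lower end. Between the rests the handle is free; it lifts out straight up or square to itself.
- stand: The pole's fixed wooden stand, base 200 (x) x 80 (y) x 14 mm. Origin: centre of its underside, below stand_seat; x is the way the pole points.
- tray: Round wooden turntable tray, 260 mm across, 20 mm high, does not turn. Origin: centre of its underside.
- scoop_grip (a point): Steel scoop: middle of its level black handle, 46 mm above the scoop's underside; handle 110 long (x) x 18 x 18 mm. x points to the pan's open mouth, z up. Pan 110 x 90 mm, walls 32 mm high (25 near the mouth), back wall 55 mm and mouth 165 mm ahead of this point. Floor rises 6 degrees to the mouth. 220 g.
- scoop_mouth (a point): Middle of the scoop's mouth edge: 165 mm ahead of and 30 mm below scoop_grip; same axes.
- treat0_center (a point): Centre of round brown dog treat 1 of 3, a hard ball 28 mm across, 18 g, which starts in the scoop's pan and rolls freely.
- treat1_center (a point): Centre of round brown dog treat 2 of 3, a hard ball 28 mm across, 18 g, which starts in the scoop's pan and rolls freely.
- treat2_center (a point): Centre of round brown dog treat 3 of 3, a hard ball 28 mm across, 18 g, which starts in the scoop's pan and rolls freely.
- tin: Small tin standing on the tray, 50 mm across, 55 mm high. Origin under its centre. Bystander.
- bowl: Blue stoneware bowl, 130 mm across, 55 mm high. Origin under its centre. Bystander.
- jar: Clear jar with a white flip-top lid, 100 mm across, 125 mm high. Origin under its centre. Bystander.
- mug: Terracotta mug, 80 mm across plus handle, 90 mm high. Origin under its centre. Bystander.
- brush: Black rubber brush with an orange strap, 120 x 55 x 40 mm. Origin under its centre, long axis x. Bystander.
- collar: Orange ring collar lying flat, 110 mm across, 20 mm high. Origin under its centre. Bystander.
- ballcup: White dish 100 mm across, 35 mm high, in which a red treat ball (68 mm) sits, 72 mm high in all. Origin under its centre. Bystander.

How it is judged:
By the outcome, as a careful person would: the job done as asked, in the order asked, and still so for the second after the job is handed in, with the robot touching nothing.
It also fails if it takes over 72 s, if anything falls off the work surface, if the arm or the gripper's body presses on something with over 40 N, if the wrist force passes 120 N, or if a joint passes its speed limit or range.

ROBOT

A 6-joint arm with a two-finger parallel gripper is mounted at the origin on the work surface. World frame = base frame: x ahead of the robot, y to its left, z up, the work surface at z = 0. Lengths are in m, angles in rad, forces in N, time in s.
With the tool pointing down it reaches from about 0.3 to 0.775 m from the base axis. Payload 14.6 kg.
Tool frame: the origin (TCP) lies at the very end of the fingers, on their centre line; the grasp point (between the pads) lies 19 mm behind it (pinch_z is the distance from the TCP to the grasp point, in m); z points along the fingers, y is the direction in which the jaws open and shut (so a half turn about z gives the same grasp; the last joint's range is limited). The gripper opens to 94 mm and grips with 3 to 60 N. Pads are 16 mm wide; open, the fingers measure 119 mm over their backs; the gripper's body (75 mm by 177 mm) begins 78 mm behind the grasp point.
Start: joints at [-1.172, 0.3, 1.521, -0, 1.321, -0.067], TCP at [0.247, -0.491, 0.205] pointing down, gripper open.
Joint ranges: [-3.03, 3.03], [-0.79, 2.21], [0.23, 2.52], [-1.04, 4.18], [0, 3.07], [-2.55, 2.55]. Speed limits (rad/s): [2.22, 2.22, 2.57, 3.14, 3.14, 3.14].

INTERFACE

Orientations are given as [roll, pitch, yaw] about the fixed x, y, z axes, in that order (R = Rz(yaw) Ry(pitch) Rx(roll)).
In Python, from station import get_obs, camera, hand_in, pinch_z gives the robot as it stands.
- The arm moves only by the tool servo_tool, never from a script. Its argument "moves" is a list that holds one entry, the list of rows, each a list of 7 numbers: the turn, a rotation vector about the tool's x, y, z normalised to -1 to 1, where 1 is pi/2 rad, then the shift along the tool's x, y, z normalised to -1 to 1, where 1 is 500 mm, then the closure, from 0 (fully open) to 1 (shut). In form: [[[rx, ry, rz, x, y, z, hand], ...]]. A call has 1 to 12 rows; each row is the pose to reach, as a shift and turn from the pose measured when the call began, along the tool's axes at that moment; what a row does not reach only later rows make up. A row lasts 1/12 s, in which the tool goes at most 41.7 mm and 7.16 degrees, less where a joint would pass 70% of its speed; a pose out of reach is approached as far as the arm can. A call with a number of a shift or a turn outside -1 to 1 is refused whole. A call with a gripper value outside its range is refused whole. The fingers move at their own pace and stop on an object; "squeeze" is the grip in N (left out, the last holds). Time passes only in rows, so rows that repeat a pose let the fingers close. It gives the time, the measured TCP pose, the force and the opening at its end, in the units of the state.
- get_obs(): the state, without advancing time (a new reading comes with each control period).
- camera(name): name is "side" or "top" or "wrist"; returns a dict with "color" (420x560x3 uint8, red, green, blue), "intrinsics" (3x3 intrinsics, pixels), "distortion" ([k1, k2, p1, p2, k3] as OpenCV has them; the pictures are not rectified), "rvec" (rotation vector, rad) and "tvec" (3), from world to camera coordinates, as OpenCV has them. Camera axes: x right, y down, z forward; pixel columns grow to the right and rows downward; lengths in m; the calibration is good to about 2 mm. A picture is of the moment at which its call begins. There is no depth.
- hand_in(): hands the job in, once; it reports no verdict.
The state is a dict: "time_s": time; "qpos": joint angles; "joint_vel": joint speeds; "tau": joint torques, N m; "ee_pos": TCP position; "eef_rot": TCP orientation; "force": force on the tool from outside, world axes, zero at the start; "moment": the same for the moment, N m; "grip_width": finger opening in m.
Only numpy, scipy, OpenCV 4.12 (cv2) and the standard library are available. Lean on these libraries where they do the work, as an engineer would, in place of code of your own. Each camera call takes 0.05 s, during which the arm holds its last target.

## Working session

There is one attempt and no reset: what is moved stays moved. The work goes in short steps, Python scripts to look and compute and a tool call to move; the robot and the scene stay as the last step left them, time stands still between calls to the robot, and variables do not carry over. Pictures are saved under pics/ and viewed, and the job is handed in when it is done.

Besides the shell and the picture viewer there is one more tool, called after "Emit:" by a JSON object that holds its "op" and its "data". servo_tool: Moves the arm, as the interface text tells. Scaled input: -1 to 1 covers 500 mm each way for a shift and pi/2 rad each way for a turn. Its arguments: {"type":"object","properties":{"moves":{"type":"array"},"squeeze":{"type":"number"}},"required":["moves"]}

```bash
ls; mkdir -p pics
python3 - <<'E'
from station import get_obs, camera, pinch_z
import cv2
print(get_obs(), pinch_z)
for n in ["side","top","wrist"]:
    c=camera(n); cv2.imwrite(f"pics/a_{n}.png",c["color"][:,:,::-1]); print(n,c["intrinsics"],c["distortion"],c["rvec"],c["tvec"])
E
```

```text
pics
{'time_s': 0.0, 'qpos': array([-1.17159344e+00,  3.00429404e-01,  1.52155052e+00, -2.32761275e-06,
        1.32068634e+00, -6.66344075e-02]), 'joint_vel': array([-0.0015583 ,  0.00146035,  0.00012988,  0.00240861, -0.00028354,
        0.00032533]), 'tau': array([-4.39662963e-04, -5.31802726e+01, -3.52736056e+01,  7.08753197e-02,
        2.43863388e-02, -8.89891680e-05]), 'ee_pos': array([ 0.24692817, -0.49117812,  0.20492213]), 'eef_rot': array([-3.14052127e+00, -6.92371545e-05,  4.65837836e-01]), 'force': array([-0.87016593,  0.34586507, -0.68687941]), 'moment': array([ 0.00366603, -0.00766861, -0.04596123]), 'grip_width': 0.09401555069452958} 0.0188
side [[424.34436735   0.         279.57401666]
 [  0.         424.34436735 209.18994007]
 [  0.           0.           1.        ]] [-0.06823557  0.          0.          0.          0.        ] [ 2.0522086  -0.70477076  0.35049223] [-0.41610174  0.3376251   1.18243777]
top [[431.5415419    0.         274.60466413]
 [  0.         431.5415419  208.1983833 ]
 [  0.           0.           1.        ]] [-0.05012622  0.          0.          0.          0.        ] [ 2.1446396  -2.16341618  0.12591177] [0.04351831 0.57703381 1.25916819]
wrist [[343.93549584   0.         280.6821693 ]
 [  0.         343.93549584 209.81600616]
 [  0.           0.           1.        ]] [-0.08864885  0.          0.          0.          0.        ] [-2.48715157  1.53489448  0.19433925] [-0.54952998 -0.02476751  0.39046043]
```

View pics/a_side.png

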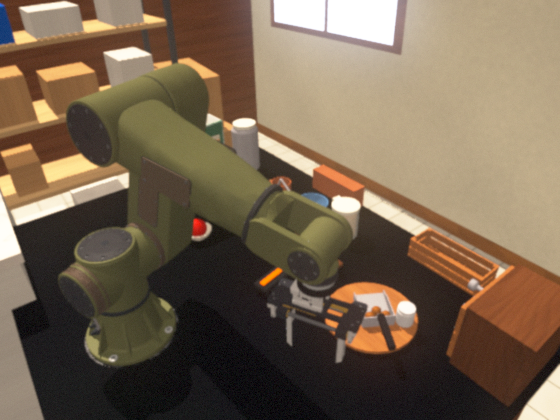

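View pics/a_top.png

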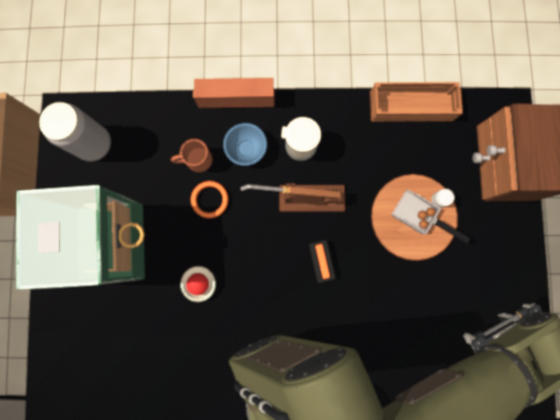

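View pics/a_wrist.png

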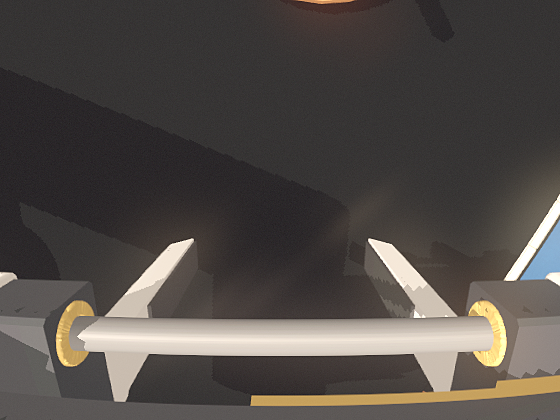

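Top view: bin at left (≈80,238), ring at (131,236), pole stand (312,197) with hook end at (245,187), scoop at (415,210) with handle to (468,240), tray centre (415,217). I'll build helpers and enlarge the regions.

```bash
cat > h.py <<'E'
import numpy as np, cv2
from station import get_obs, camera, pinch_z
from scipy.spatial.transform import Rotation as R
def ray(c,uv):
    uv=np.array(uv,float).reshape(-1,1,2)
    n=cv2.undistortPoints(uv,c["intrinsics"],c["distortion"]).reshape(-1,2)
    Rm=cv2.Rodrigues(np.array(c["rvec"]))[0]; o=-Rm.T@np.array(c["tvec"]).ravel()
    d=np.c_[n,np.ones(len(n))]@Rm
    return o,d
def onz(c,uv,z):
    o,d=ray(c,uv); z=np.broadcast_to(z,len(d))
    return o+d*((z-o[2])/d[:,2])[:,None]
def proj(c,P):
    return cv2.projectPoints(np.array(P,float).reshape(-1,3),np.array(c["rvec"]),np.array(c["tvec"]),c["intrinsics"],c["distortion"])[0].reshape(-1,2)
def crop(c,u0,v0,u1,v1,s,name):
    im=c["color"][v0:v1,u0:u1,::-1]; im=cv2.resize(im,None,fx=s,fy=s,interpolation=cv2.INTER_CUBIC)
    cv2.imwrite("pics/"+name,im)
E
python3 - <<'E'
from h import *
import pickle
c=camera("top"); pickle.dump(c,open("top0.pkl","wb"))
o,d=ray(c,[[280,210]]); print(o)
crop(c,230,160,360,230,6,"b_pole.png")
crop(c,10,170,160,300,5,"b_bin.png")
crop(c,360,165,480,270,6,"b_scoop.png")
print(onz(c,[[280,210],[415,217],[312,197],[131,236]],[0,0.02,0.014,0.25]))
E
```

```text
[0.41723109 0.02989132 1.32113252]
[[ 0.57612282  0.02213821  0.        ]
 [ 0.54849784 -0.38790044  0.02      ]
 [ 0.61362401 -0.07613806  0.014     ]
 [ 0.48391951  0.39697564  0.25      ]]
```

View pics/b_pole.png

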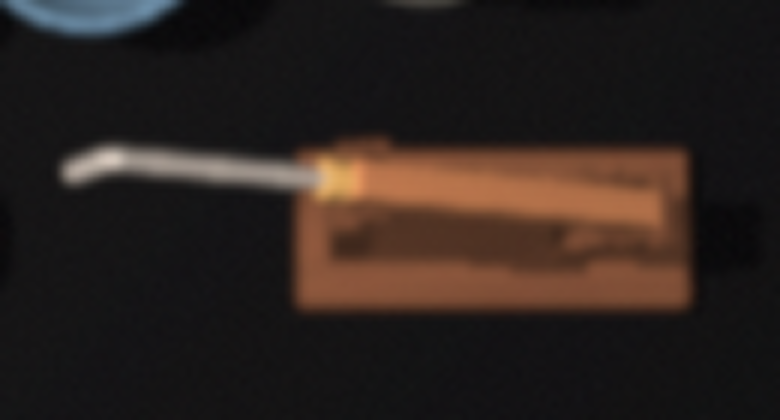

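View pics/b_bin.png

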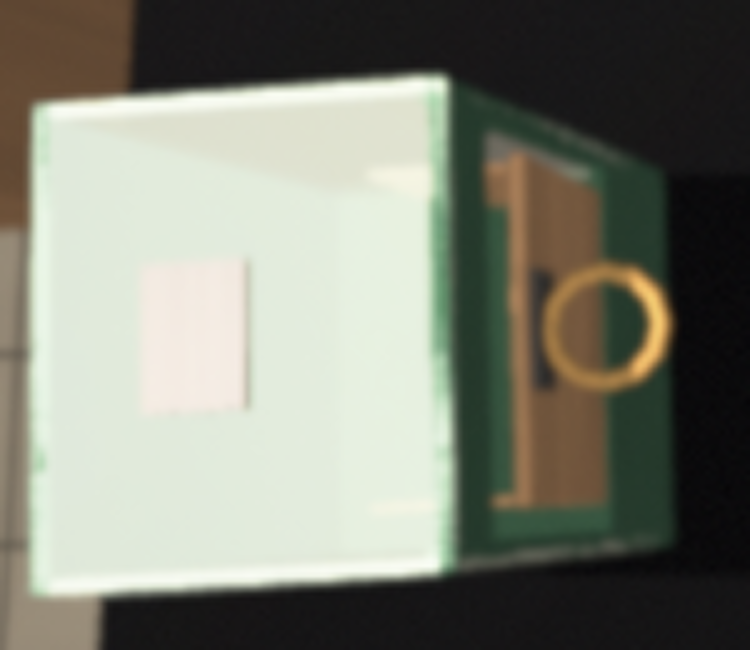

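View pics/b_scoop.png

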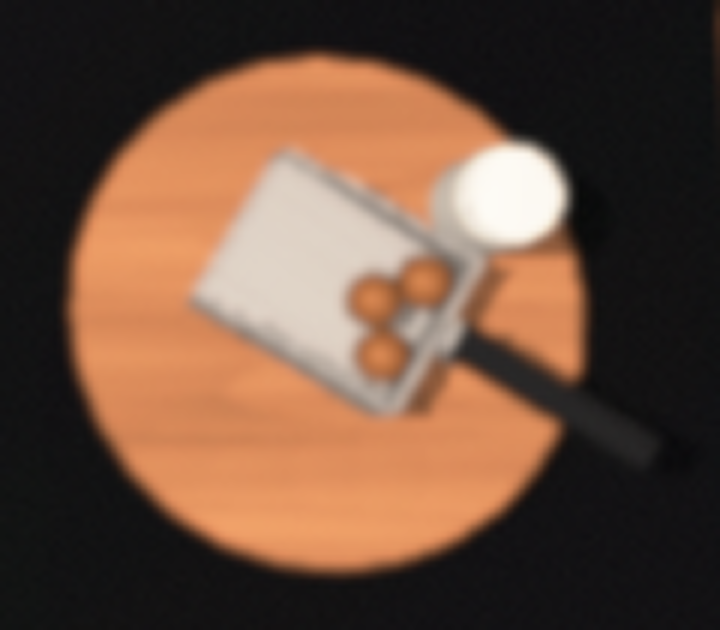

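Run:
```python
from h import *
import pickle
np.set_printoptions(precision=4,suppress=True)
c=pickle.load(open("top0.pkl","rb"))
f=lambda pts,o,s: np.array(pts,float)/s-0.5/s*0+np.array(o)
# bin
t=f([(35,105),(445,75),(455,572),(38,597)],(10,170),5); P=onz(c,t,0.33)
print("bin top BL,FL?..",P, P.mean(0)); 
b=f([(668,175),(675,545)],(10,170),5); print("bin front bottom",onz(c,b,0.0))
fr=(P[1]-P[2]); print("yaw of y axis", np.degrees(np.arctan2(fr[1],fr[0])), np.linalg.norm(fr), np.linalg.norm(P[1]-P[0]))
# ring
rg=f([(545,328),(672,328),(607,264),(607,391)],(10,170),5); Q=onz(c,rg,0.25); print("ring",Q,Q.mean(0),np.linalg.norm(Q[0]-Q[1]),np.linalg.norm(Q[2]-Q[3]))
# stand base
s=f([(297,150),(690,150),(690,310),(297,310)],(230,160),6); S=onz(c,s,0.014);print("stand",S,S.mean(0),np.linalg.norm(S[0]-S[1]),np.linalg.norm(S[0]-S[3]))
p=f([(660,205),(340,180),(110,158),(70,172)],(230,160),6); P=onz(c,p,[0.074,0.115+.5*.096,0.22,0.187]);print("pole",P)
e=P[2]-P[0];print(np.linalg.norm(e[:2]),292*.866,np.degrees(np.arctan2(e[1],e[0])), "grip",P[0]+e*82/292)
# scoop
q=f([(650,455),(467,335)],(360,165),6); P=onz(c,q,0.066+.005);print("handle",P, P[0]-P[1],np.linalg.norm(P[0]-P[1]));
m=f([(290,150),(193,298)],(360,165),6); M=onz(c,m,0.02+.016+.025);print("mouth",M,M.mean(0),np.linalg.norm(M[0]-M[1]))
b=f([(487,260),(390,415)],(360,165),6); B=onz(c,b,0.02+.032+.004);print("back",B,B.mean(0),np.linalg.norm(B[0]-B[1]))
tr=f([(583,310),(70,310),(325,52),(340,575)],(360,165),6);T=onz(c,tr,.02);print("tray",T,T.mean(0))
```

```text
bin top BL,FL?.. [[0.5877 0.6497 0.33  ]
 [0.5997 0.4501 0.33  ]
 [0.3683 0.4362 0.33  ]
 [0.3565 0.6339 0.33  ]] [0.478  0.5425 0.33  ]
bin front bottom [[0.5956 0.4461 0.    ]
 [0.368  0.4356 0.    ]]
yaw of y axis 3.449083865063449 0.23183347617558467 0.19994794989596335
ring [[0.4851 0.4275 0.25  ]
 [0.4847 0.3631 0.25  ]
 [0.5171 0.397  0.25  ]
 [0.4535 0.395  0.25  ]] [0.4851 0.3957 0.25  ] 0.06444647224341098 0.06363286303594001
stand [[ 0.6518  0.023   0.014 ]
 [ 0.65   -0.1783  0.014 ]
 [ 0.5675 -0.176   0.014 ]
 [ 0.5693  0.0238  0.014 ]] [ 0.6097 -0.0769  0.014 ] 0.20133729313677418 0.08250261906650627
pole [[ 0.6122 -0.1533  0.074 ]
 [ 0.6111  0.0044  0.163 ]
 [ 0.6121  0.1048  0.22  ]
 [ 0.6119  0.1249  0.187 ]]
0.25816384094022965 252.87199999999999 90.021391855944 grip [ 0.6122 -0.0808  0.115 ]
handle [[ 0.472  -0.5252  0.071 ]
 [ 0.5314 -0.4383  0.071 ]] [-0.0594 -0.0869  0.    ] 0.10526679868999596
mouth [[ 0.625  -0.3587  0.061 ]
 [ 0.5519 -0.3074  0.061 ]] [ 0.5885 -0.3331  0.061 ] 0.08933157562920371
back [[ 0.5699 -0.456   0.056 ]
 [ 0.4938 -0.4036  0.056 ]] [ 0.5319 -0.4298  0.056 ] 0.0923932010221519
tray [[ 0.5482 -0.5178  0.02  ]
 [ 0.5508 -0.2556  0.02  ]
 [ 0.6826 -0.392   0.02  ]
 [ 0.4161 -0.3868  0.02  ]] [ 0.5494 -0.3881  0.02  ]
```

```bash
cat >> h.py <<'E'
np.set_printoptions(precision=4,suppress=True)
def rel(pos,Rm,ob=None):
    """normalised move from the present pose to pos, Rm"""
    ob=ob or get_obs(); R0=R.from_euler('xyz',ob["eef_rot"]); 
    p=R0.inv().apply(np.array(pos)-ob["ee_pos"])/0.5
    r=(R0.inv()*Rm).as_rotvec()/(np.pi/2)
    return np.round(np.r_[r,p],4)
def down(yaw): return R.from_euler('xyz',[np.pi,0,yaw])
E
python3 - <<'E'
from h import *
import pickle
c=pickle.load(open("top0.pkl","rb"))
f=lambda pts,o,s: np.array(pts,float)/s+np.array(o)
print("hatch top outer/inner edge",onz(c,f([(523,152),(523,505),(510,152),(510,505)],(10,170),5),0.265))
print("hatch bottom", onz(c,f([(603,180),(607,505)],(10,170),5),0.115))
nm=dict(collar=(210,199,.02),cup=(198,284,.035),mug=(196,155,.09),brush=(322,260,.04),bowl=(245,145,.055),jar=(302,138,.125),tin=(360+505/6,165+193/6,.075))
for k,(u,v,z) in nm.items(): print(k,onz(c,[[u,v]],z)[0])
# predicted pixels of shut ring at model pose
ang=np.radians(93.2); X=np.array([np.cos(ang),np.sin(ang),0])
for th in (0,.1):
    out=.038*np.cos(th)+.135*np.sin(th); up=.135*np.cos(th)-.038*np.sin(th)
    P=np.array([.478,.5425,.115+up])-X*(.096+out); print(th,P,proj(c,P))
E
```

```text
hatch top outer/inner edge [[0.5721 0.4363 0.265 ]
 [0.3975 0.43   0.265 ]
 [0.5722 0.4429 0.265 ]
 [0.3975 0.4365 0.265 ]]
hatch bottom [[0.5776 0.4471 0.115 ]
 [0.3945 0.4392 0.115 ]]
collar [0.6095 0.2356 0.02  ]
cup [0.3541 0.2665 0.035 ]
mug [0.7299 0.2672 0.09  ]
brush [ 0.4217 -0.1     0.04  ]
bowl [0.768  0.1261 0.055 ]
jar [ 0.7675 -0.042   0.125 ]
tin [ 0.6006 -0.4595  0.075 ]
0 [0.4855 0.4087 0.25  ] [[126.3975 235.4072]]
0.1 [0.4862 0.3954 0.2455] [[132.2278 235.1867]]
```

Run:
```python
from h import *
print(rel([.611,-.0487,.24],down(np.pi/2)))
```

```text
[-0.0003 -0.0002 -0.7035  1.0481 -0.4639 -0.0694]
```

Emit:
{"op": "servo_tool", "data": {"moves": [[[0,0,-0.05,0.06,-0.03,-0.01,0],[0,0,-0.1,0.14,-0.06,-0.02,0],[0,0,-0.17,0.22,-0.1,-0.03,0],[0,0,-0.24,0.3,-0.13,-0.04,0],[0,0,-0.31,0.37,-0.165,-0.05,0],[0,0,-0.38,0.44,-0.2,-0.06,0],[0,0,-0.45,0.52,-0.23,-0.07,0],[0,0,-0.52,0.6,-0.26,-0.07,0],[0,0,-0.6,0.68,-0.3,-0.07,0],[0,0,-0.67,0.76,-0.33,-0.07,0],[0,0,-0.7035,0.84,-0.37,-0.07,0],[0,0,-0.7035,0.91,-0.4,-0.07,0]]]}}

```text
time_s: 1.2
ee_pos: [0.5598, -0.1119, 0.2402]
eef_rot: [-3.141, -0.001, 1.575]
force: [0.0, 0.1, -0.4]
grip_width: 0.094
```

Run:
```python
from h import *
o=get_obs();print(o["ee_pos"],o["eef_rot"],o["qpos"],o["joint_vel"])
print(rel([.611,-.0487,.22],down(np.pi/2)))
```

```text
[ 0.5598 -0.1119  0.2402] [-3.1412 -0.0006  1.5748] [-0.2617  0.3234  1.4094  0.0005  1.4093 -0.2658] [ 0.8152  0.5165 -0.6715  0.0015  0.146   0.9061]
[-0.0002 -0.0004  0.0026  0.126   0.1029  0.0405]
```

Emit:
{"op": "servo_tool", "data": {"moves": [[[0,0,0,0.08,0.066,0.01,0],[0,0,0.002,0.12,0.098,0.03,0],[0,0,0.002,0.126,0.103,0.04,0],[0,0,0.002,0.126,0.103,0.04,0]]]}}

```text
time_s: 1.53
ee_pos: [0.6112, -0.047, 0.2181]
eef_rot: [-3.138, -0.001, 1.574]
force: [-1.3, 0.3, -0.2]
grip_width: 0.0941
```

Run:
```python
from h import *
import pickle
c=camera("wrist"); pickle.dump(c,open("w1.pkl","wb")); cv2.imwrite("pics/c_wrist.png",c["color"][:,:,::-1])
s=camera("side"); pickle.dump(s,open("s1.pkl","wb")); cv2.imwrite("pics/c_side.png",s["color"][:,:,::-1])
print(get_obs()["ee_pos"],rel([.611,-.0487,.1137],down(np.pi/2)))
```

```text
[ 0.6107 -0.0493  0.2202] [-0.0006 -0.0003  0.0005  0.0011  0.0009  0.2129]
```

View pics/c_wrist.png

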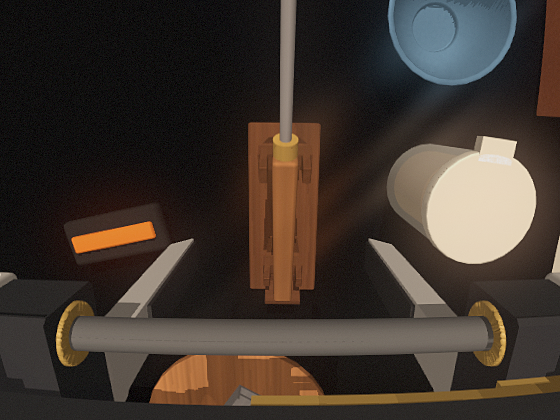

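View pics/c_side.png

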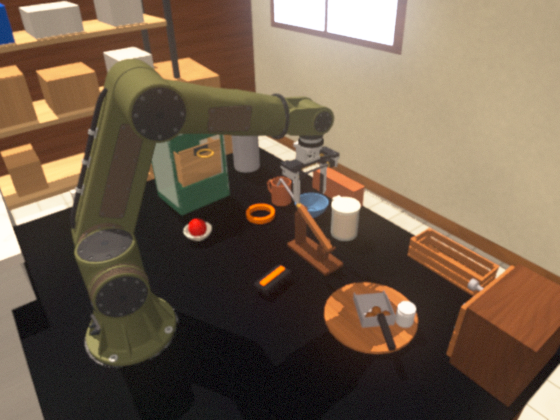

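Wrist view: handle runs from (284,298) to ferrule (286,138), well centred between the fingers. Side view now shows hatch with ring at (205,153); I triangulate both.

Run:
```python
from h import *
import pickle
c=pickle.load(open("w1.pkl","rb")); s=pickle.load(open("s1.pkl","rb")); t=pickle.load(open("top0.pkl","rb"))
print("pole wrist", onz(c,[[284,296],[286,150],[288,5]],[.08,.165,.21]))
crop(s,150,120,240,210,8,"d_hatch.png"); crop(s,320,280,420,355,7,"d_scoop.png")
def tri(a,ua,b,ub):
    o1,d1=ray(a,[ua]);o2,d2=ray(b,[ub]);d1=d1[0]/np.linalg.norm(d1);d2=d2[0]/np.linalg.norm(d2)
    A=np.c_[d1,-d2];k=np.linalg.lstsq(A,o2-o1,rcond=None)[0];p,q=o1+k[0]*d1,o2+k[1]*d2
    return (p+q)/2,np.linalg.norm(p-q)
print(tri(s,(205,153),t,(131.3,235.6)))
```

```text
pole wrist [[ 0.6147 -0.1469  0.08  ]
 [ 0.6148  0.007   0.165 ]
 [ 0.6149  0.0833  0.21  ]]
(array([0.4855, 0.3964, 0.2488]), np.float64(0.0011322307662711803))
```

View pics/d_hatch.png

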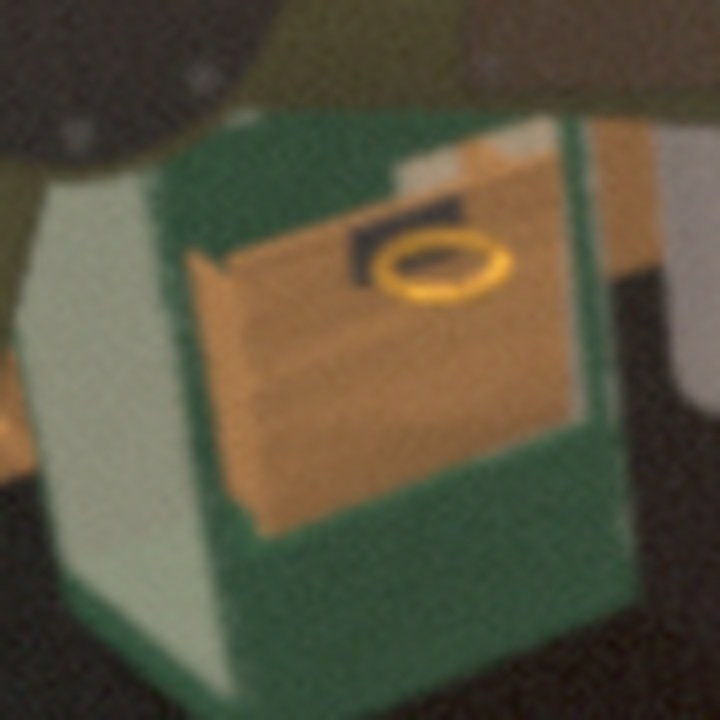

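View pics/d_scoop.png

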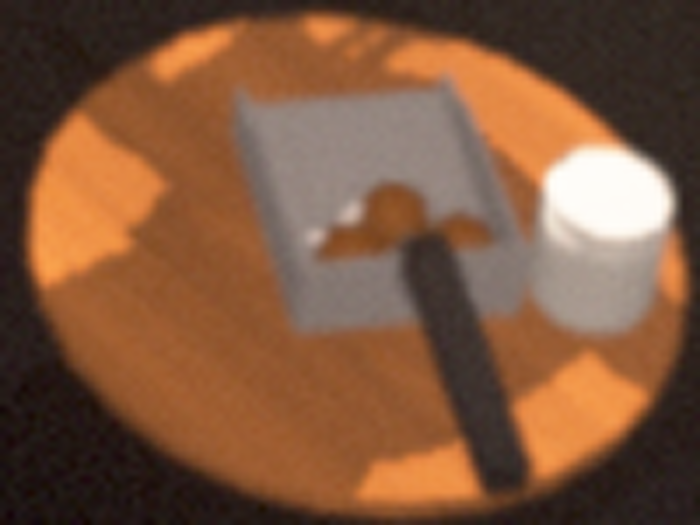

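Emit:
{"op": "servo_tool", "data": {"moves": [[[0,0,0,0.001,0.004,0.07,0],[0,0,0,0.001,0.005,0.14,0.2],[0,0,0,0.001,0.005,0.195,0.5],[0,0,0,0.001,0.005,0.213,0.5],[0,0,0,0.001,0.005,0.213,0.5],[0,0,0,0.001,0.005,0.213,1],[0,0,0,0.001,0.005,0.213,1],[0,0,0,0.001,0.005,0.213,1],[0,0,0,0.001,0.005,0.213,1],[0,0,0,0.001,0.005,0.213,1]]], "squeeze": 50}}

```text
time_s: 2.47
ee_pos: [0.6133, -0.0488, 0.1146]
eef_rot: [3.141, -0.0, 1.572]
force: [0.4, 0.1, 0.2]
grip_width: 0.0371
```

Run:
```python
from h import *
o=get_obs();print(o)
```

```text
{'time_s': 2.4667, 'qpos': array([-0.1391,  0.5263,  1.4215,  0.0004,  1.1936, -0.14  ]), 'joint_vel': array([ 0.0015,  0.0068,  0.0056, -0.0008, -0.0019,  0.0004]), 'tau': array([ -0.0846, -64.0748, -33.5829,   0.0656,   0.0379,  -0.0014]), 'ee_pos': array([ 0.6133, -0.0488,  0.1146]), 'eef_rot': array([ 3.1413, -0.0003,  1.5716]), 'force': array([0.3649, 0.1064, 0.2331]), 'moment': array([-0.015 , -0.0684,  0.0208]), 'grip_width': 0.037132723186109384}
```

Not fully closed yet; let the fingers finish.

Emit:
{"op": "servo_tool", "data": {"moves": [[[0,0,0,0,0,0,1],[0,0,0,0,0,0,1],[0,0,0,0,0,0,1],[0,0,0,0,0,0,1],[0,0,0,0,0,0,1]]]}}

```text
time_s: 2.88
ee_pos: [0.6134, -0.0488, 0.1148]
eef_rot: [3.141, -0.0, 1.572]
force: [-0.7, 0.7, 2.4]
grip_width: 0.0179
```

Run:
```python
from h import *
o=get_obs();print(o["ee_pos"],o["eef_rot"],o["force"],o["grip_width"])
```

```text
[ 0.6134 -0.0488  0.1148] [ 3.1412 -0.0004  1.5715] [-0.6917  0.7182  2.3771] 0.01786706385654632
```

Emit:
{"op": "servo_tool", "data": {"moves": [[[0,0,0,0,0,-0.03,1],[0,0,0,0,0,-0.08,1],[0,0,0,0,0,-0.15,1],[0,0,0,0.03,-0.01,-0.21,1],[0,0,-0.01,0.09,-0.04,-0.25,1],[0,0,-0.02,0.16,-0.08,-0.25,1],[0,0,-0.03,0.23,-0.13,-0.25,1],[0,0,-0.036,0.3,-0.17,-0.25,1],[0,0,-0.036,0.36,-0.205,-0.25,1],[0,0,-0.036,0.41,-0.23,-0.25,1],[0,0,-0.036,0.44,-0.238,-0.25,1],[0,0,-0.036,0.44,-0.238,-0.25,1]]]}}

```text
time_s: 3.88
ee_pos: [0.4931, 0.1735, 0.2398]
eef_rot: [3.141, -0.001, 1.631]
force: [-0.3, 1.2, -1.5]
grip_width: 0.0178
```

Emit:
{"op": "servo_tool", "data": {"moves": [[[0,0,0,0,0,0,1],[0,0,0,0,0,0,1]]]}}

```text
time_s: 4.05
ee_pos: [0.4931, 0.1732, 0.2396]
eef_rot: [-3.142, -0.001, 1.631]
force: [0.3, -0.6, -2.0]
grip_width: 0.0175
```

Run:
```python
from h import *
import pickle
o=get_obs();print(o["ee_pos"],o["eef_rot"],o["force"],o["grip_width"])
for n in ("top","side","wrist"):
    c=camera(n); pickle.dump(c,open(f"e_{n}.pkl","wb")); cv2.imwrite(f"pics/e_{n}.png",c["color"][:,:,::-1])
    tip=o["ee_pos"]+R.from_euler('z',.056).apply([0,.171,.072]); 
    print(n,proj(c,[tip,[.4855,.3964,.249]]))
```

```text
[0.4931 0.1732 0.2396] [-3.1416 -0.0006  1.6314] [ 0.2695 -0.6082 -1.9871] 0.01747483767086099
top [[144.403  234.4291]
 [131.3802 235.3916]]
side [[209.4775 141.8799]
 [204.8378 152.946 ]]
wrist [[ 279.8454 -210.6015]
 [ 291.0812 -201.983 ]]
```

View pics/e_top.png

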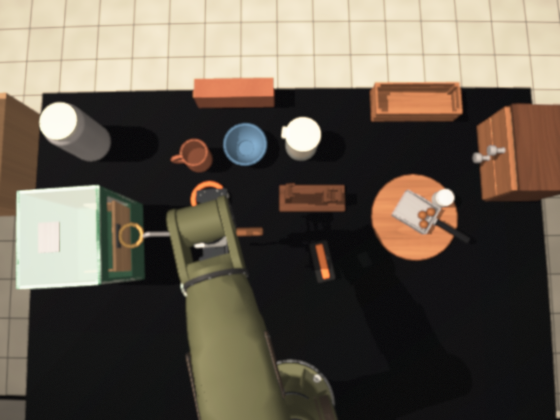

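View pics/e_side.png

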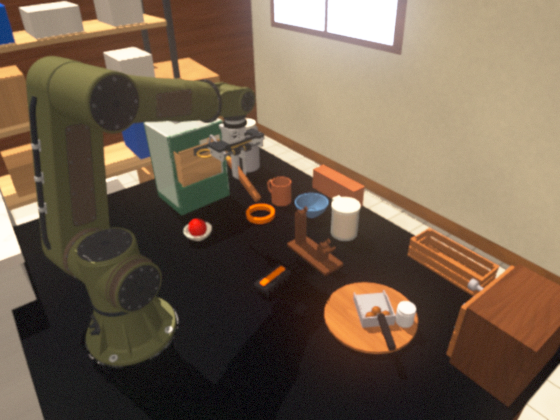

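View pics/e_wrist.png

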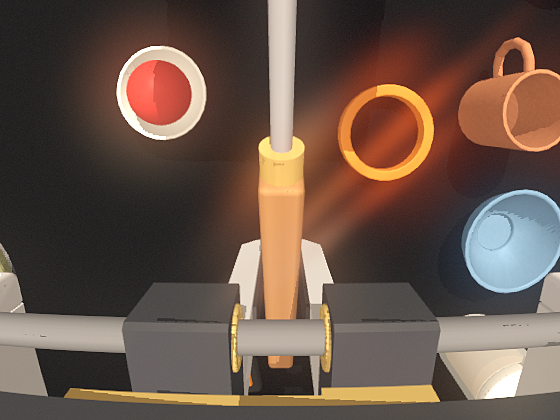

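Run:
```python
from h import *
import pickle
c=pickle.load(open("e_top.pkl","rb")); crop(c,100,200,190,270,8,"f_top.png")
c=pickle.load(open("e_side.pkl","rb")); crop(c,180,120,260,190,8,"f_side.png")
```

```text
(no output)
```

View pics/f_top.png

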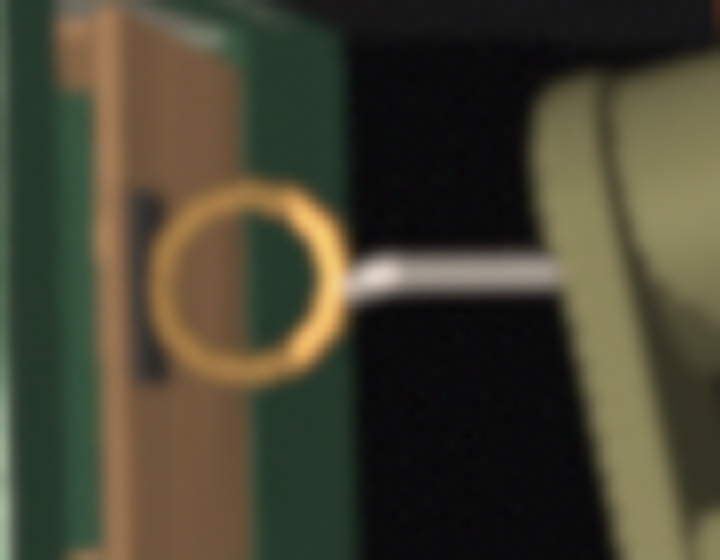

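View pics/f_side.png

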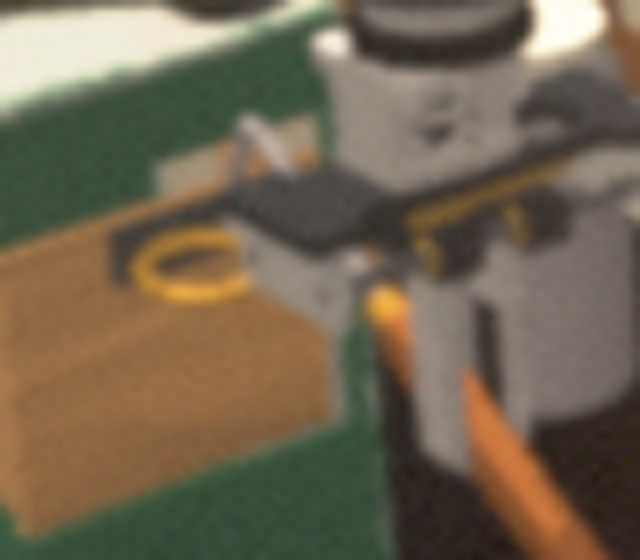

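Emit:
{"op": "servo_tool", "data": {"moves": [[[0,0,0,0.02,0.004,0.01,1],[0,0,0,0.06,0.01,0.02,1],[0,0,0,0.085,0.014,0.029,1],[0,0,0,0.094,0.014,0.029,1],[0,0,0,0.094,0.014,0.029,1],[0,0,0,0.094,0.014,0.029,1]]]}}

```text
time_s: 4.7
ee_pos: [0.4976, 0.22, 0.2251]
eef_rot: [-3.141, -0.0, 1.631]
force: [0.5, 0.3, -1.3]
grip_width: 0.0179
```

Run:
```python
from h import *
import pickle
o=get_obs();print(o["ee_pos"],o["eef_rot"],o["force"],o["grip_width"])
c=camera("top"); crop(c,100,200,190,270,8,"g_top.png"); s=camera("side"); crop(s,180,120,260,190,8,"g_side.png")
tip=o["ee_pos"]+R.from_euler('z',.06).apply([0,.171,.072]); print(tip,proj(c,tip),proj(s,tip))
```

```text
[0.4976 0.22   0.2251] [-3.1414 -0.0003  1.6306] [ 0.5361  0.3112 -1.2904] 0.017892317811759643
[0.4873 0.3907 0.2971] [[127.0054 233.3917]] [[204.4853 141.2367]]
```

View pics/g_top.png

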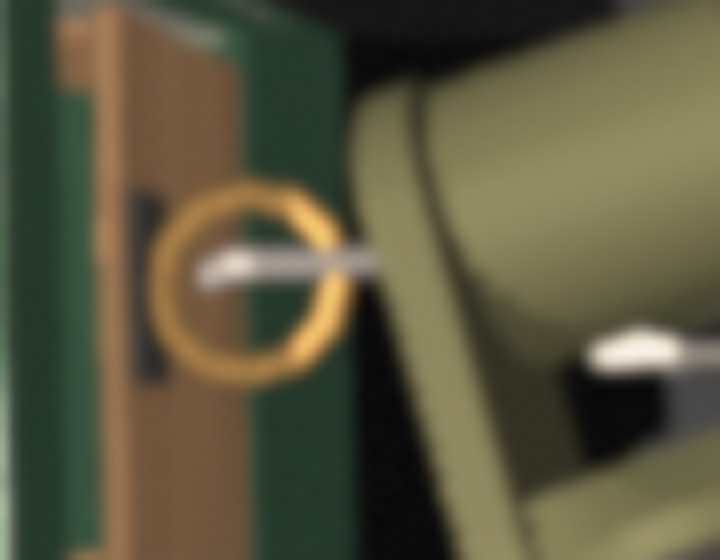

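View pics/g_side.png

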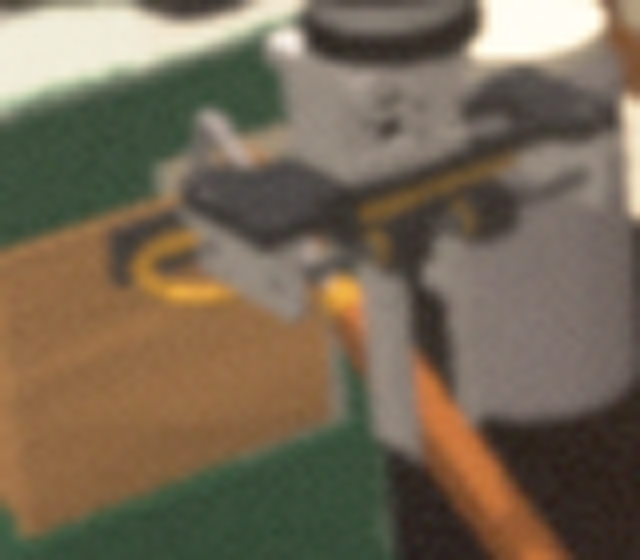

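Hook tip sits over the ring's hole in the top view (tip ≈(125.6,235.5), about 3 mm from nominal). Descending.

Emit:
{"op": "servo_tool", "data": {"moves": [[[0,0,0,-0.004,0.004,0.02,1],[0,0,0,-0.004,0.004,0.045,1],[0,0,0,-0.004,0.004,0.07,1],[0,0,0,-0.004,0.004,0.095,1],[0,0,0,-0.004,0.004,0.115,1],[0,0,0,-0.004,0.004,0.125,1],[0,0,0,-0.004,0.004,0.125,1],[0,0,0,-0.004,0.004,0.125,1]]]}}

```text
time_s: 5.47
ee_pos: [0.5, 0.2177, 0.1631]
eef_rot: [3.141, -0.001, 1.63]
force: [1.0, -0.5, -1.3]
grip_width: 0.0175
```

Run:
```python
from h import *
import pickle
o=get_obs();print(o["ee_pos"],o["eef_rot"],o["force"],o["moment"],o["grip_width"])
c=camera("top"); crop(c,100,200,190,270,8,"i_top.png"); s=camera("side"); crop(s,180,120,260,190,8,"i_side.png")
```

```text
[0.5    0.2177 0.1631] [ 3.141  -0.0006  1.6296] [ 0.9737 -0.5052 -1.2975] [-0.0061 -0.0619  0.0418] 0.017488861879128237
```

View pics/i_top.png

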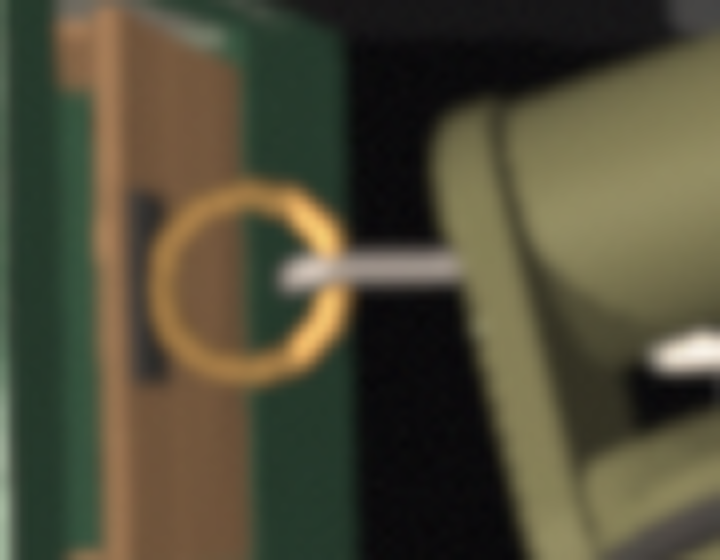

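View pics/i_side.png

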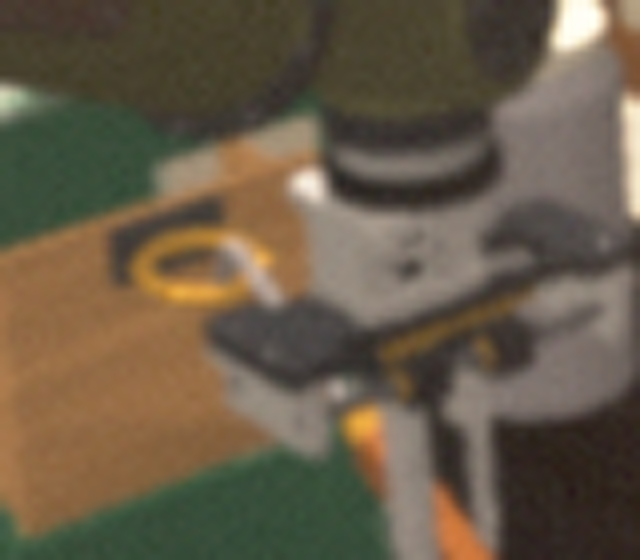

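```bash
cat > pull.py <<'E'
from h import *
import sys
ths=eval(sys.argv[1]); z_off=float(sys.argv[2]) if len(sys.argv)>2 else .0735
ang=np.radians(93.2); X=np.array([np.cos(ang),np.sin(ang),0]); Z=np.array([0,0,1.])
H=np.array([.478,.5425,0])-X*.096+Z*.115
def target(th):
    out=.038*np.cos(th)+.135*np.sin(th); up=.135*np.cos(th)-.038*np.sin(th)
    # ring centre, outer bar
    B=H-X*(out+.028*np.cos(th))+Z*(up-.028*np.sin(th))
    d=np.radians(8)*np.clip((th-.09)/.8,0,1)  # flatten
    a=np.radians(30)-d
    u=X*np.cos(a)+Z*np.sin(a); h=X*np.sin(a)-Z*np.cos(a)
    tip=B+8e-3*(u-h)+38e-3*h
    # TCP rel tip at a=30: -(.171 X + z_off Z)
    v=np.array([-.171,-z_off]); c,s=np.cos(-d),np.sin(-d)
    v=np.array([c*v[0]-s*v[1], s*v[0]+c*v[1]])
    tcp=tip+X*v[0]+Z*v[1]
    Rm=R.from_rotvec(-d*np.array([np.sin(ang),-np.cos(ang),0]))*down(1.6296)
    return tcp,Rm
if __name__=="__main__":
    ob=get_obs()
    for th in ths:
        p,Rm=target(th); print(th,p,rel(p,Rm,ob))
E
python3 pull.py "[.09,.12,.15,.2,.25,.3,.35,.4,.45,.5,.55,.6,.7,.8,.87,.9]"
```

```text
0.09 [0.496  0.2201 0.148 ] [ 0.001  -0.0006  0.      0.0049 -0.008   0.0311]
0.12 [0.4963 0.2158 0.1464] [ 0.001  -0.0039  0.     -0.0037 -0.008   0.0343]
0.15 [0.4965 0.2115 0.1447] [ 0.001  -0.0072  0.     -0.0122 -0.0081  0.0378]
0.2 [0.4969 0.2046 0.1416] [ 0.001  -0.0128  0.     -0.026  -0.0081  0.044 ]
0.25 [0.4973 0.198  0.1382] [ 0.001  -0.0183  0.     -0.0393 -0.0082  0.0508]
0.3 [0.4976 0.1916 0.1345] [ 0.001  -0.0239  0.     -0.052  -0.0082  0.0581]
0.35 [0.498  0.1855 0.1306] [ 0.001  -0.0294  0.     -0.0643 -0.0083  0.066 ]
0.4 [0.4983 0.1797 0.1264] [ 0.0011 -0.035   0.     -0.076  -0.0083  0.0744]
0.45 [0.4986 0.1742 0.1219] [ 0.0011 -0.0406  0.     -0.0871 -0.0084  0.0833]
0.5 [0.4989 0.1689 0.1173] [ 0.0011 -0.0461 -0.     -0.0976 -0.0084  0.0926]
0.55 [0.4992 0.164  0.1124] [ 0.0011 -0.0517 -0.     -0.1074 -0.0085  0.1024]
0.6 [0.4994 0.1594 0.1073] [ 0.0011 -0.0572 -0.     -0.1166 -0.0085  0.1125]
0.7 [0.4999 0.1513 0.0966] [ 0.0012 -0.0683 -0.     -0.1329 -0.0086  0.1338]
0.8 [0.5002 0.1446 0.0854] [ 0.0012 -0.0794 -0.     -0.1464 -0.0087  0.1563]
0.87 [0.5005 0.1407 0.0772] [ 0.0012 -0.0872 -0.     -0.1541 -0.0087  0.1726]
0.9 [0.5005 0.1394 0.0734] [ 0.0012 -0.0894 -0.     -0.1567 -0.0087  0.1802]
```

Emit:
{"op": "servo_tool", "data": {"moves": [[[0,0,0,0.002,0,0.015,1],[0,0,0,0.0,0,0.025,1],[0,-0.004,0,-0.004,0,0.033,1],[0,-0.007,0,-0.012,0,0.038,1],[0,-0.01,0,-0.019,0,0.041,1],[0,-0.013,0,-0.026,0,0.044,1],[0,-0.016,0,-0.033,0,0.047,1],[0,-0.018,0,-0.039,0,0.051,1],[0,-0.021,0,-0.046,0,0.0545,1],[0,-0.024,0,-0.052,0,0.058,1]]]}}

```text
time_s: 6.4
ee_pos: [0.5017, 0.1915, 0.1344]
eef_rot: [3.14, 0.037, 1.63]
force: [-1.2, 1.3, 0.1]
grip_width: 0.0178
```

```bash
python3 - <<'E'
from h import *
o=get_obs();print(o["ee_pos"],o["eef_rot"],o["force"],o["moment"],o["grip_width"])
c=camera("top"); crop(c,100,200,190,270,8,"j_top.png"); s=camera("side"); crop(s,180,120,260,190,8,"j_side.png")
E
python3 pull.py "[.3,.35,.4,.45,.5,.55,.6,.65,.7,.75,.8,.87,.9]"
```

```text
[0.5017 0.1915 0.1344] [3.1402 0.0373 1.6295] [-1.1703  1.342   0.0802] [0.4081 0.0049 0.078 ] 0.01778650581724666
0.3 [0.4976 0.1916 0.1345] [ 0.0006  0.0007 -0.0002  0.001  -0.0079 -0.0007]
0.35 [0.498  0.1855 0.1306] [ 0.0006 -0.0049 -0.0002 -0.0109 -0.0079  0.0077]
0.4 [0.4983 0.1797 0.1264] [ 0.0006 -0.0105 -0.0002 -0.0223 -0.008   0.0165]
0.45 [0.4986 0.1742 0.1219] [ 0.0006 -0.016  -0.0002 -0.033  -0.008   0.0258]
0.5 [0.4989 0.1689 0.1173] [ 0.0006 -0.0216 -0.0002 -0.0431 -0.008   0.0355]
0.55 [0.4992 0.164  0.1124] [ 0.0007 -0.0271 -0.0002 -0.0526 -0.0081  0.0456]
0.6 [0.4994 0.1594 0.1073] [ 0.0007 -0.0327 -0.0002 -0.0614 -0.0081  0.0561]
0.65 [0.4997 0.1552 0.1021] [ 0.0007 -0.0382 -0.0002 -0.0695 -0.0081  0.0669]
0.7 [0.4999 0.1513 0.0966] [ 0.0007 -0.0438 -0.0002 -0.0769 -0.0082  0.0781]
0.75 [0.5001 0.1477 0.0911] [ 0.0007 -0.0493 -0.0002 -0.0836 -0.0082  0.0894]
0.8 [0.5002 0.1446 0.0854] [ 0.0007 -0.0549 -0.0002 -0.0895 -0.0082  0.1011]
0.87 [0.5005 0.1407 0.0772] [ 0.0008 -0.0627 -0.0002 -0.0965 -0.0083  0.1176]
0.9 [0.5005 0.1394 0.0734] [ 0.0008 -0.0649 -0.0002 -0.0988 -0.0083  0.1254]
```

View pics/j_top.png

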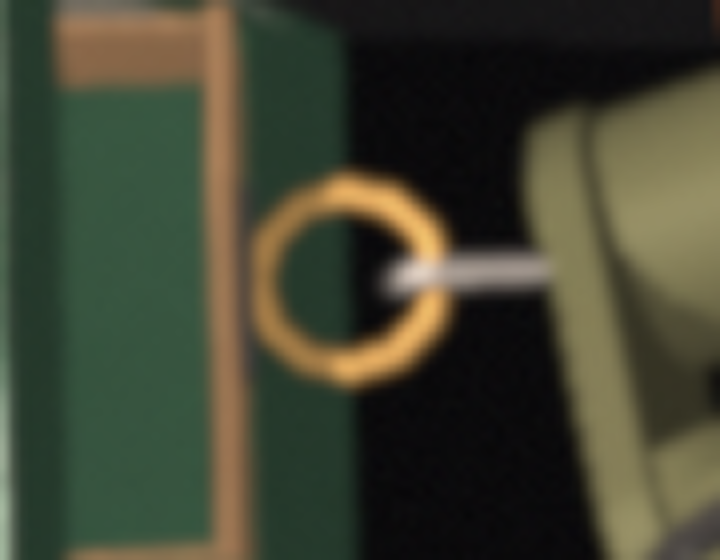

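View pics/j_side.png

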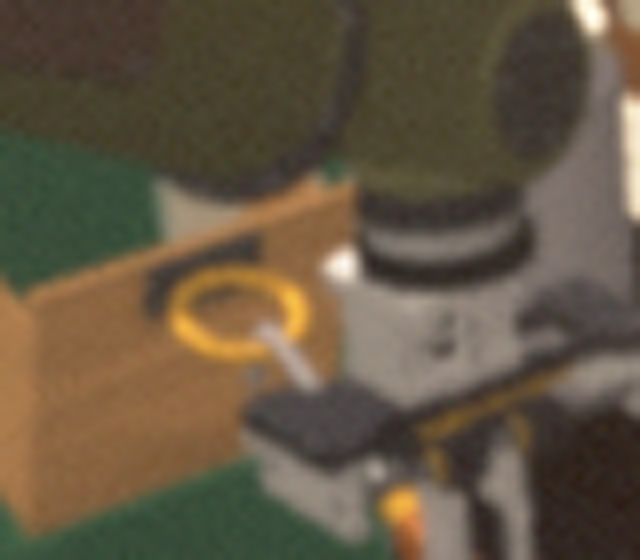

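The hook is in the ring and the hatch is opening smoothly (≈0.3 rad, light force). Continuing along the arc.

Emit:
{"op": "servo_tool", "data": {"moves": [[[0,-0.005,0,-0.011,0,0.008,1],[0,-0.01,0,-0.022,0,0.0165,1],[0,-0.016,0,-0.033,0,0.026,1],[0,-0.022,0,-0.043,0,0.0355,1],[0,-0.027,0,-0.0525,0,0.0455,1],[0,-0.033,0,-0.0615,0,0.056,1],[0,-0.038,0,-0.0695,0,0.067,1],[0,-0.044,0,-0.077,0,0.078,1],[0,-0.049,0,-0.0835,0,0.0895,1],[0,-0.055,0,-0.0895,0,0.101,1]]]}}

```text
time_s: 7.33
ee_pos: [0.5043, 0.1445, 0.0848]
eef_rot: [3.141, 0.125, 1.629]
force: [-0.9, 1.0, -1.8]
grip_width: 0.0176
```

```bash
python3 - <<'E'
from h import *
o=get_obs();print(o["ee_pos"],o["eef_rot"],o["force"],o["moment"],o["grip_width"])
c=camera("top"); crop(c,100,200,190,270,8,"k_top.png"); s=camera("side"); crop(s,180,120,260,190,8,"k_side.png")
E
python3 pull.py "[.8,.87,.9,.94]"
```

```text
[0.5043 0.1445 0.0848] [3.1409 0.1249 1.6294] [-0.8564  0.9686 -1.8266] [0.3617 0.004  0.1001] 0.017633804005011015
0.8 [0.5002 0.1446 0.0854] [-0.0004  0.0008 -0.0001  0.0005 -0.0072 -0.0024]
0.87 [0.5005 0.1407 0.0772] [-0.0004 -0.0069 -0.0001 -0.005  -0.0072  0.0147]
0.9 [0.5005 0.1394 0.0734] [-0.0004 -0.0092 -0.0001 -0.0066 -0.0072  0.0227]
0.94 [0.5006 0.1383 0.0675] [-0.0004 -0.0092 -0.0001 -0.0075 -0.0072  0.0346]
```

View pics/k_top.png

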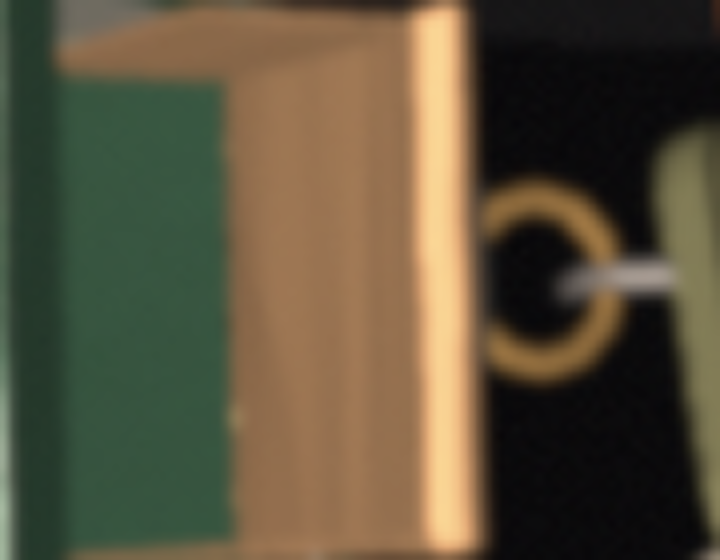

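View pics/k_side.png

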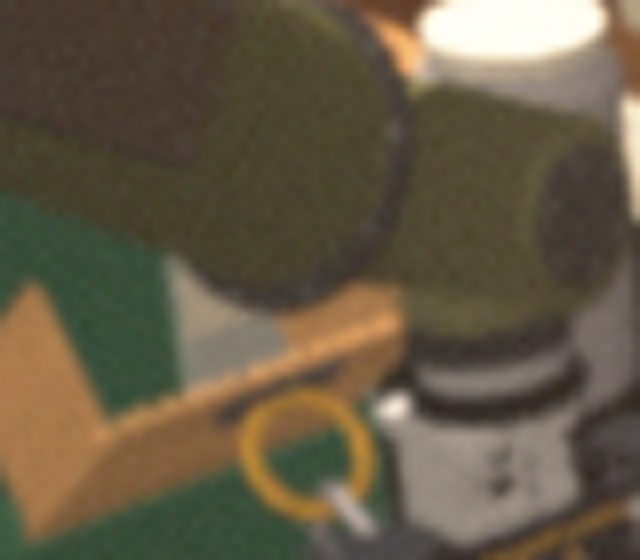

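Emit:
{"op": "servo_tool", "data": {"moves": [[[0,-0.003,0,-0.003,0,0.007,1],[0,-0.006,0,-0.005,0,0.0145,1],[0,-0.009,0,-0.0065,0,0.0225,1],[0,-0.009,0,-0.007,0,0.029,1],[0,-0.009,0,-0.0075,0,0.0345,1],[0,-0.009,0,-0.0075,0,0.0345,1]]]}}

```text
time_s: 7.93
ee_pos: [0.5055, 0.1422, 0.0691]
eef_rot: [3.137, 0.133, 1.63]
force: [-2.4, 27.1, 13.7]
grip_width: 0.0177
```

Run:
```python
from h import *
o=get_obs();print(o["ee_pos"],o["eef_rot"],o["force"],o["moment"],o["grip_width"])
c=camera("top"); crop(c,100,200,190,270,8,"l_top.png"); s=camera("side"); crop(s,160,120,260,210,8,"l_side.png")
f=lambda pts,o,s: np.array(pts,float)/s+np.array(o)
```

```text
[0.5055 0.1422 0.0691] [3.137  0.1331 1.6296] [-2.3706 27.085  13.678 ] [5.0224 0.2924 0.1097] 0.01766517763809622
```

View pics/l_top.png

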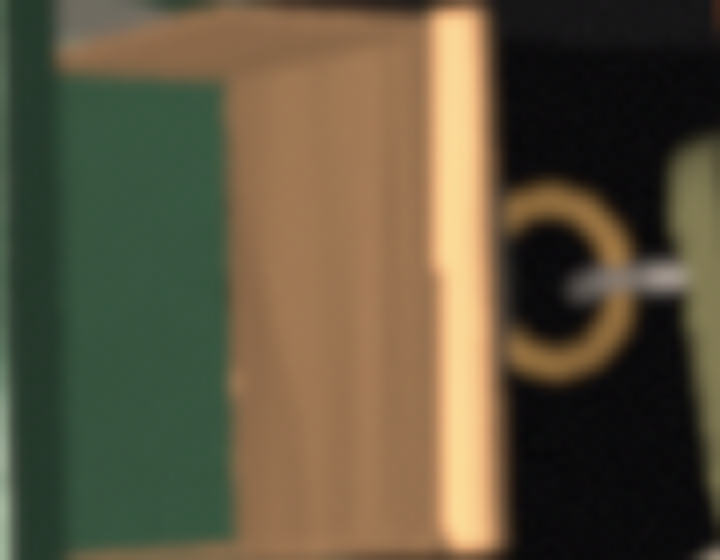

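View pics/l_side.png

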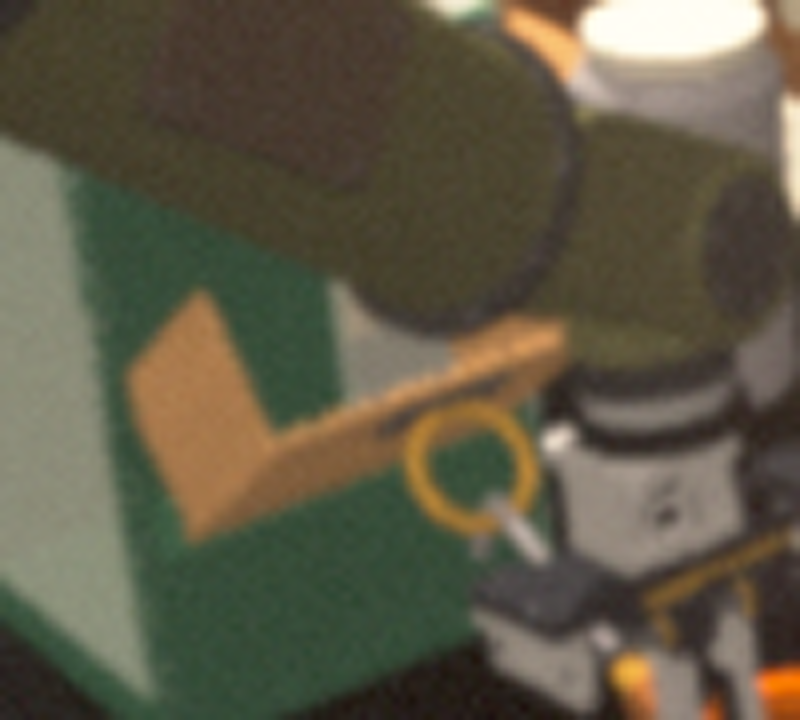

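Emit:
{"op": "servo_tool", "data": {"moves": [[[0,0,0,0.006,0,-0.004,1],[0,0,0,0.014,0,-0.008,1],[0,0,0,0.014,0,-0.008,1],[0,0,0,0.008,0,-0.018,1],[0,0,0,0.0,0,-0.032,1],[0,0,0,-0.01,0,-0.05,1],[0,0,0,-0.02,0,-0.067,1],[0,0,0,-0.03,0,-0.085,1],[0,0,0,-0.036,0,-0.095,1],[0,0,0,-0.046,0,-0.115,1],[0,0,0,-0.046,0,-0.115,1]]]}}

```text
time_s: 8.95
ee_pos: [0.507, 0.1265, 0.1315]
eef_rot: [3.134, 0.133, 1.629]
force: [0.2, 0.5, -1.1]
grip_width: 0.0178
```

Run:
```python
from h import *
import pickle
o=get_obs();print(o["ee_pos"],o["eef_rot"],o["force"],o["moment"],o["grip_width"])
c=camera("top"); crop(c,100,200,190,270,8,"m_top.png"); s=camera("side"); crop(s,160,120,260,210,8,"m_side.png")
pickle.dump((c,s),open("m.pkl","wb"))
w=camera("wrist");cv2.imwrite("pics/m_wrist.png",w["color"][:,:,::-1])
R0=R.from_euler('xyz',o["eef_rot"]);
tip=o["ee_pos"]+R0.apply([.171,0,-.072]);print(tip,proj(c,tip),proj(s,tip))
```

```text
[0.507  0.1265 0.1315] [3.1342 0.1331 1.6289] [ 0.1591  0.4659 -1.0595] [ 0.0782 -0.0749  0.0308] 0.017766277090255626
[0.496  0.3052 0.1802] [[174.0841 232.7813]] [[221.7472 177.6985]]
```

View pics/m_top.png

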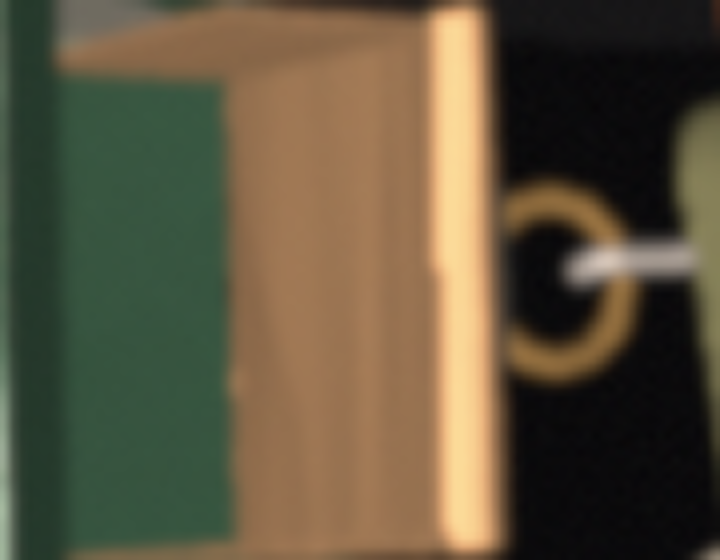

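View pics/m_side.png

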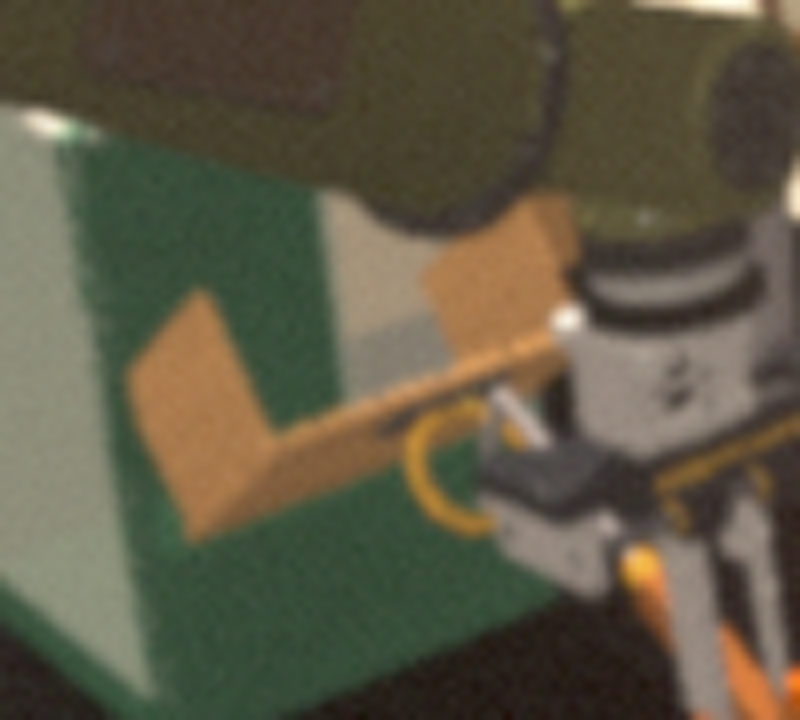

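View pics/m_wrist.png

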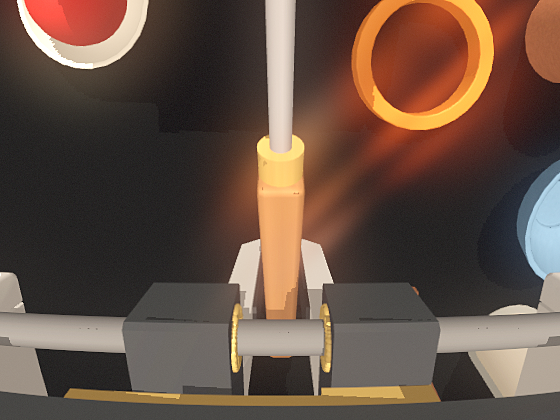

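Run:
```python
from h import *
import pickle
c,s=pickle.load(open("m.pkl","rb"))
def tri(a,ua,b,ub):
    o1,d1=ray(a,[ua]);o2,d2=ray(b,[ub]);d1=d1[0]/np.linalg.norm(d1);d2=d2[0]/np.linalg.norm(d2)
    A=np.c_[d1,-d2];k=np.linalg.lstsq(A,o2-o1,rcond=None)[0];p,q=o1+k[0]*d1,o2+k[1]*d2
    return (p+q)/2,np.linalg.norm(p-q)
print(tri(c,(171.2,234.4),s,(221.3,173.2)),tri(c,(175.5,232.3),s,(222.1,168.8)))
o=get_obs(); R0=R.from_euler('xyz',o["eef_rot"])
for p in (tri(c,(171.2,234.4),s,(221.3,173.2))[0],tri(c,(175.5,232.3),s,(222.1,168.8))[0]): print(R0.inv().apply(p-o["ee_pos"]))
```

```text
(array([0.4933, 0.3066, 0.199 ]), np.float64(0.006409167049131853)) (array([0.4942, 0.2914, 0.2227]), np.float64(0.00024416141324696465))
[ 0.1692 -0.0017 -0.0931]
[ 0.151  -0.0017 -0.1147]
```

Run:
```python
from h import *
Rm=R.from_rotvec([-.06,0,0])*down(1.5715); print(Rm.as_euler('xyz'))
print(rel([.6134,-.050,.225],Rm))
```

```text
[-3.1416  0.06    1.5715]
[ 0.0064  0.0467  0.0369 -0.3881  0.1942 -0.1404]
```

Emit:
{"op": "servo_tool", "data": {"moves": [[[0,0,0,-0.01,0,-0.03,1],[0,0,0,-0.02,0,-0.08,1],[0,0.005,0.005,-0.06,0.02,-0.11,1],[0.001,0.01,0.01,-0.11,0.05,-0.13,1],[0.002,0.02,0.015,-0.17,0.08,-0.135,1],[0.003,0.03,0.02,-0.23,0.11,-0.14,1],[0.005,0.04,0.03,-0.29,0.14,-0.14,1],[0.006,0.047,0.037,-0.34,0.17,-0.14,1],[0.006,0.047,0.037,-0.375,0.187,-0.14,1],[0.006,0.047,0.037,-0.388,0.194,-0.14,1],[0.006,0.047,0.037,-0.388,0.194,-0.14,1],[0.006,0.047,0.037,-0.388,0.194,-0.14,1]]]}}

```text
time_s: 10.1
ee_pos: [0.6129, -0.0492, 0.224]
eef_rot: [-3.141, 0.059, 1.572]
force: [-0.4, -0.2, -2.3]
grip_width: 0.0173
```

Run:
```python
from h import *
import pickle
o=get_obs();print(o["ee_pos"],o["eef_rot"],o["force"],o["grip_width"])
d={}
for n in ("top","side","wrist"):
    c=d[n]=camera(n); cv2.imwrite(f"pics/n_{n}.png",c["color"][:,:,::-1])
pickle.dump((o,d),open("n.pkl","wb"))
crop(d["top"],220,150,360,230,5,"n_topc.png"); crop(d["side"],250,150,370,280,5,"n_sidec.png")
```

```text
[ 0.6129 -0.0492  0.224 ] [-3.141   0.0591  1.5717] [-0.3857 -0.1679 -2.327 ] 0.01731036943899661
```

View pics/n_topc.png

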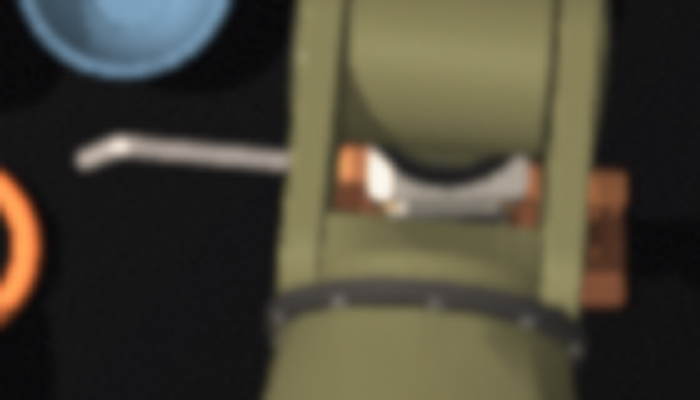

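View pics/n_sidec.png

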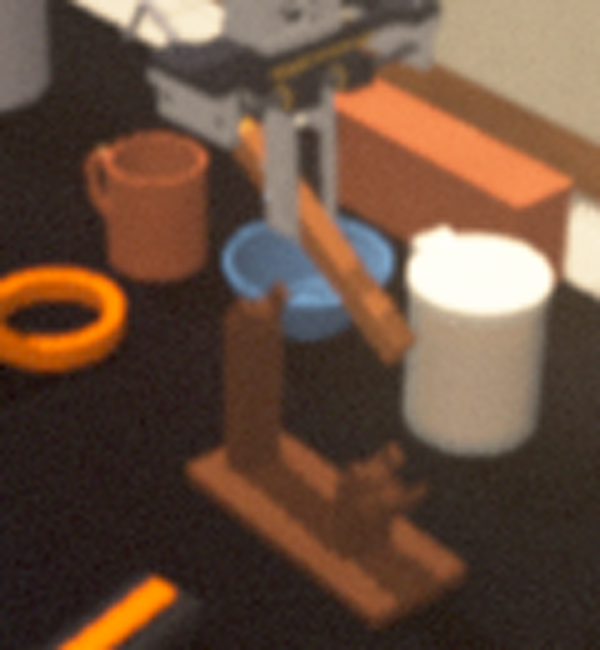

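View pics/n_wrist.png

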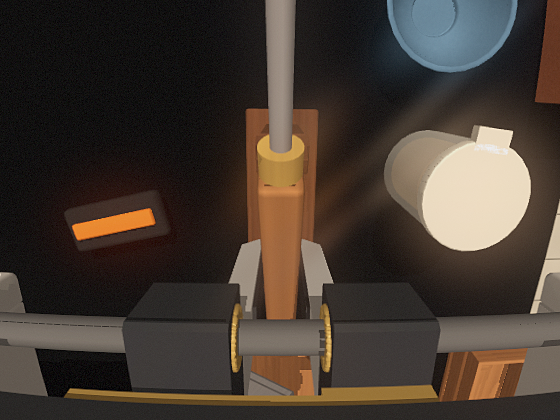

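View pics/n_top.png

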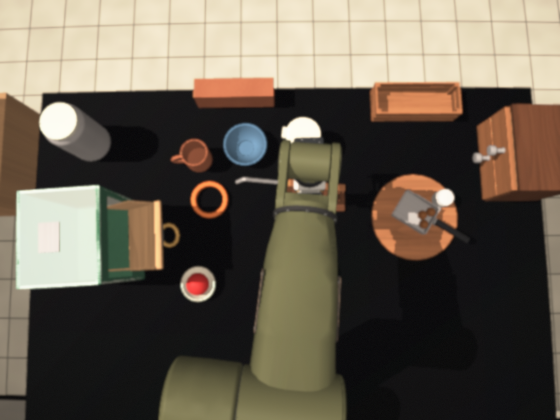

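Run:
```python
from h import *
import pickle
o,d=pickle.load(open("n.pkl","rb")); c,s=d["top"],d["side"]
crop(s,265,140,345,230,8,"n2.png")
R0=R.from_euler('xyz',o["eef_rot"]);G=o["ee_pos"]-R0.apply([0,0,.0188])
for phi in (0,.06,.1):
    a=np.radians(30)-.059+phi
    u=np.array([0,np.cos(a),np.sin(a)]); h=np.array([0,np.sin(a),-np.cos(a)])
    pts=[G+u*(.210-.035), G+u*.175+h*.038, G+u*(-.117)]
    print(phi,proj(c,pts).round(1).tolist(),proj(s,pts).round(1).tolist())
```

```text
0 [[243.9, 178.6], [238.0, 181.3], [346.0, 187.1]] [[279.3, 151.2], [276.5, 158.8], [332.6, 219.4]]
0.06 [[245.7, 177.8], [238.9, 180.5], [344.4, 187.5]] [[280.2, 149.2], [276.9, 156.3], [331.7, 220.6]]
0.1 [[247.1, 177.3], [239.6, 180.0], [343.2, 187.8]] [[280.8, 147.8], [277.3, 154.7], [331.1, 221.3]]
```

View pics/n2.png

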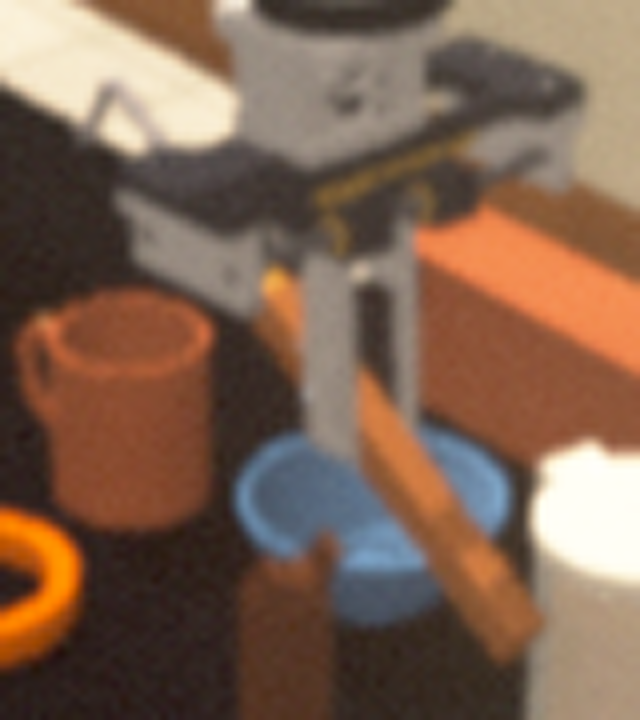

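Run:
```python
from h import *
import pickle
o,d=pickle.load(open("n.pkl","rb")); c,s=d["top"],d["side"]
ps={"e":([.4931,.1732,.2396],[-3.1416,-.0006,1.6314],(148.1,233.5),(210.6,135.25)),
"g":([.4976,.22,.2251],[-3.1414,-.0003,1.6306],(129,232.75),(205.6,134.4)),
"m":([.507,.1265,.1315],[3.1342,.1331,1.6289],(175,232.3),(222.1,168.8)),
"n":(o["ee_pos"],o["eef_rot"],(243.6,178),(279.1,151.2))}
for k,(p,e,ut,us) in ps.items():
    for phi in (0,.05):
        a=np.radians(30)+phi
        E=np.array(p)+R.from_euler('xyz',e).apply([.175*np.cos(a),0,-.0188-.175*np.sin(a)])
        print(k,phi,(np.array(ut)-proj(c,E)[0]).round(1),(np.array(us)-proj(s,E)[0]).round(1))
```

```text
e 0 [-0.2  0.2] [-0.7  0.8]
e 0.05 [-1.2  0.6] [-1.1  2.5]
g 0 [-1.2  0.9] [-0.7  0.5]
g 0.05 [-2.1  1.3] [-1.2  2.1]
m 0 [-1.4  0.8] [-0.9 -1.4]
m 0.05 [-2.   1.1] [-1.3  0.3]
n 0 [-0.3 -0.6] [-0.2 -0. ]
n 0.05 [-1.8  0.1] [-0.9  1.7]
```

Run:
```python
from h import *
import pickle
o,d=pickle.load(open("n.pkl","rb")); w=d["wrist"]
crop(w,220,100,340,400,2.6,"n_w2.png")
R0=R.from_euler('xyz',o["eef_rot"]);G=o["ee_pos"]-R0.apply([0,0,.0188])
n_off=.011
for phi,s in ((0,0),(.03,0),(.06,0),(0,.004),(.03,.004)):
    a=np.radians(30)+phi; u=np.array([np.cos(a),0,-np.sin(a)]); n=np.array([-np.sin(a),0,-np.cos(a)])
    f=lambda t: G+R0.apply(u*(t-.035+s)+n*n_off)
    print(phi,s,proj(w,[f(.092),f(-.082)]).round(1).tolist())
for k in "emn":
    im=cv2.imread(f"pics/{k}_wrist.png"); col=im[:,275:285].astype(int).mean(1)
    hs=cv2.cvtColor(im,cv2.COLOR_BGR2HSV)[:,275:285].mean(1)
    print(k,[(v,hs[v].round().astype(int).tolist()) for v in list(range(176,196,2))]); print([(v,col[v].round().astype(int).tolist()) for v in range(350,376,2)])
```

```text
0 0 [[279.7, 202.5], [280.1, 375.3]]
0.03 0 [[279.7, 206.4], [280.1, 370.7]]
0.06 0 [[279.7, 210.4], [280.1, 366.1]]
0 0.004 [[279.7, 194.3], [280.1, 373.4]]
0.03 0.004 [[279.7, 198.5], [280.1, 368.9]]
e [(176, [19, 139, 253]), (178, [19, 140, 253]), (180, [19, 140, 254]), (182, [19, 140, 254]), (184, [20, 140, 254]), (186, [17, 137, 255]), (188, [16, 131, 255]), (190, [17, 126, 255]), (192, [16, 130, 255]), (194, [15, 140, 254])]
[(350, [152, 163, 176]), (352, [147, 156, 167]), (354, [128, 137, 145]), (356, [84, 144, 215]), (358, [88, 138, 202]), (360, [88, 139, 202]), (362, [81, 128, 189]), (364, [79, 125, 185]), (366, [82, 130, 192]), (368, [38, 50, 76]), (370, [36, 39, 45]), (372, [35, 38, 46]), (374, [34, 37, 44])]
m [(176, [20, 134, 255]), (178, [20, 135, 255]), (180, [20, 135, 255]), (182, [20, 135, 255]), (184, [21, 136, 255]), (186, [20, 136, 255]), (188, [16, 131, 255]), (190, [17, 126, 255]), (192, [18, 124, 255]), (194, [16, 133, 255])]
[(350, [159, 172, 182]), (352, [155, 165, 175]), (354, [141, 148, 157]), (356, [74, 129, 199]), (358, [33, 32, 34]), (360, [36, 41, 50]), (362, [38, 42, 51]), (364, [38, 42, 50]), (366, [38, 42, 49]), (368, [36, 40, 48]), (370, [36, 39, 46]), (372, [34, 37, 45]), (374, [33, 37, 44])]
n [(176, [18, 161, 182]), (178, [18, 160, 183]), (180, [18, 160, 183]), (182, [18, 160, 183]), (184, [18, 160, 183]), (186, [18, 160, 184]), (188, [13, 157, 195]), (190, [14, 158, 199]), (192, [14, 158, 201]), (194, [13, 159, 188])]
[(350, [97, 107, 116]), (352, [92, 100, 109]), (354, [82, 88, 95]), (356, [40, 76, 127]), (358, [48, 81, 129]), (360, [46, 80, 127]), (362, [47, 79, 128]), (364, [47, 79, 127]), (366, [46, 79, 127]), (368, [46, 79, 127]), (370, [46, 78, 126]), (372, [45, 78, 126]), (374, [44, 77, 126])]
```

Run:
```python
from h import *
Rm=R.from_rotvec([-.058,0,0])*down(1.5715)
print(rel([.6134,-.0518,.145],Rm),rel([.6134,-.0518,.1145],Rm))
```

```text
[0.0003 0.0009 0.0009 0.0032 0.0009 0.1596] [0.0003 0.0009 0.0009 0.0068 0.0009 0.2204]
```

Emit:
{"op": "servo_tool", "data": {"moves": [[[0,0,0,0.001,0.001,0.03,1],[0,0,0,0.002,0.001,0.08,1],[0,0,0,0.003,0.001,0.125,1],[0,0,0,0.003,0.001,0.16,1],[0,0,0,0.004,0.001,0.18,1],[0,0,0,0.005,0.001,0.195,1],[0,0,0,0.006,0.001,0.206,1],[0,0,0,0.007,0.001,0.214,1],[0,0,0,0.007,0.001,0.22,1],[0,0,0,0.007,0.001,0.22,1],[0,0,0,0.007,0.001,0.22,1]]]}}

```text
time_s: 11.17
ee_pos: [0.6137, -0.0517, 0.1153]
eef_rot: [3.14, 0.059, 1.573]
force: [0.8, 0.5, -2.0]
grip_width: 0.0173
```

Run:
```python
from h import *
import pickle
o=get_obs();print(o["ee_pos"],o["eef_rot"],o["force"],o["moment"],o["grip_width"])
c=camera("side"); crop(c,250,150,370,280,5,"o_side.png")
c=camera("wrist");cv2.imwrite("pics/o_wrist.png",c["color"][:,:,::-1])
```

```text
[ 0.6137 -0.0517  0.1153] [3.1404 0.0594 1.5729] [ 0.7941  0.5117 -2.0178] [ 0.0153 -0.0699  0.0013] 0.017277318034081605
```

View pics/o_side.png

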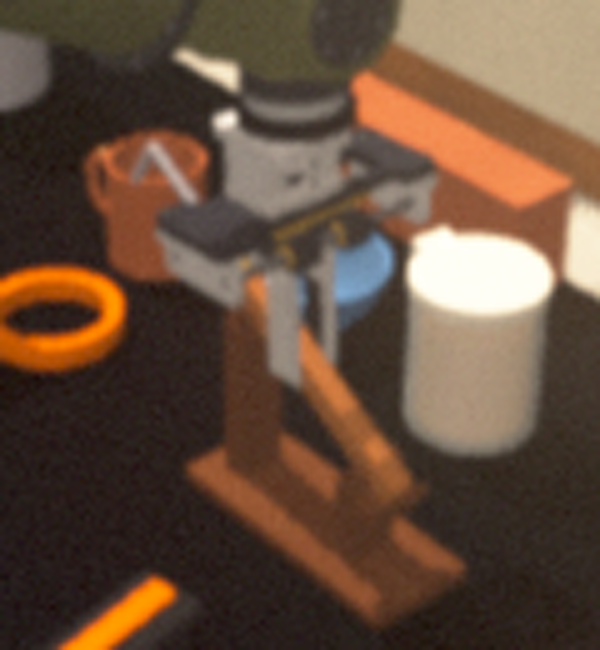

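View pics/o_wrist.png

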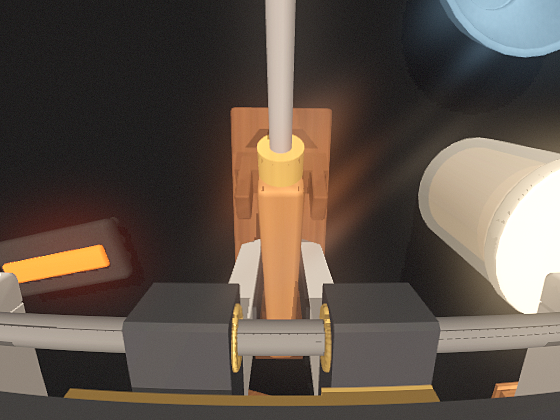

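Emit:
{"op": "servo_tool", "data": {"moves": [[[0,0,0,0,0,0.003,1],[0,0,0,0,0,0.003,0.85],[0,0,0,0,0,0.003,0.5],[0,0,0,0,0,0.003,0.4],[0,0,0,0,0,0.003,0.4],[0,0,0,0,0,0.003,0.4]]]}}

```text
time_s: 11.77
ee_pos: [0.6136, -0.0517, 0.1136]
eef_rot: [3.141, 0.059, 1.573]
force: [0.1, 0.8, -0.5]
grip_width: 0.0408
```

Run:
```python
from h import *
o=get_obs();print(o["ee_pos"],o["eef_rot"],o["force"],o["grip_width"])
print(rel([.6137,-.0526,.25],down(1.5715)))
```

```text
[ 0.6136 -0.0517  0.1136] [3.1407 0.0593 1.5729] [ 0.0724  0.8014 -0.5003] 0.04082763477317201
[ 0.0006  0.0377  0.0009 -0.0179  0.0004 -0.2723]
```

Emit:
{"op": "servo_tool", "data": {"moves": [[[0,0.005,0,-0.004,0,-0.06,0.4],[0,0.015,0,-0.008,0,-0.13,0.4],[0,0.025,0,-0.013,0,-0.2,0.4],[0,0.035,0,-0.016,0,-0.25,0.2],[0,0.038,0,-0.018,0,-0.272,0],[0,0.038,0,-0.018,0,-0.272,0]]]}}

```text
time_s: 12.27
ee_pos: [0.6142, -0.053, 0.2521]
eef_rot: [3.137, 0.0, 1.572]
force: [-0.4, 0.1, -0.8]
grip_width: 0.0728
```

Run:
```python
from h import *
c=camera("wrist");cv2.imwrite("pics/p_wrist.png",c["color"][:,:,::-1])
print(get_obs()["ee_pos"],rel([.50,-.48,.22],down(1.0)))
```

```text
[ 0.6136 -0.0528  0.2496] [ 0.0009 -0.0002  0.3646 -0.8539 -0.2289  0.0589]
```

View pics/p_wrist.png

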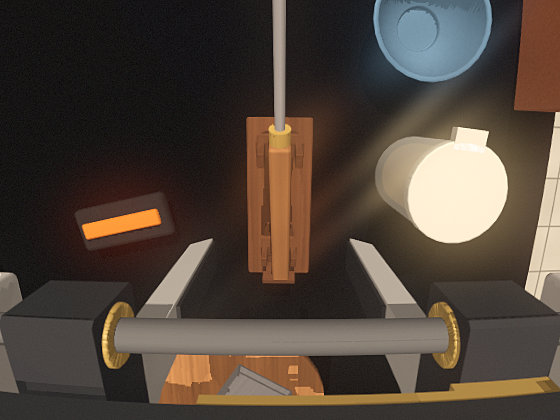

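Emit:
{"op": "servo_tool", "data": {"moves": [[[0,0,0.02,-0.04,-0.01,0,0],[0,0,0.06,-0.11,-0.03,0,0],[0,0,0.1,-0.19,-0.05,0.01,0],[0,0,0.14,-0.27,-0.07,0.02,0],[0,0,0.18,-0.35,-0.095,0.03,0],[0,0,0.22,-0.43,-0.115,0.04,0],[0,0,0.26,-0.51,-0.137,0.05,0],[0,0,0.3,-0.59,-0.158,0.058,0],[0,0,0.33,-0.67,-0.18,0.058,0],[0,0,0.35,-0.74,-0.198,0.058,0],[0,0,0.365,-0.8,-0.215,0.058,0],[0,0,0.365,-0.84,-0.225,0.058,0]]]}}

```text
time_s: 13.32
ee_pos: [0.5, -0.4753, 0.2169]
eef_rot: [-3.139, -0.001, 0.996]
force: [0.5, 1.3, 1.0]
grip_width: 0.0939
```

Emit:
{"op": "servo_tool", "data": {"moves": [[[0,0,0,0,0,0,0],[0,0,0,0,0,0,0],[0,0,0,0,0,0,0]]]}}

```text
time_s: 13.57
ee_pos: [0.5001, -0.4741, 0.2148]
eef_rot: [-3.136, -0.002, 0.996]
force: [0.3, 0.6, 0.1]
grip_width: 0.0938
```

Run:
```python
from h import *
import pickle
o=get_obs();print(o["ee_pos"],o["eef_rot"])
d={}
for n in ("top","side","wrist"):
    c=d[n]=camera(n); cv2.imwrite(f"pics/q_{n}.png",c["color"][:,:,::-1])
pickle.dump((o,d),open("q.pkl","wb"))
crop(d["top"],230,160,360,230,6,"q_pole.png")
```

```text
[ 0.5001 -0.4741  0.2148] [-3.1357 -0.0016  0.9963]
```

View pics/q_pole.png

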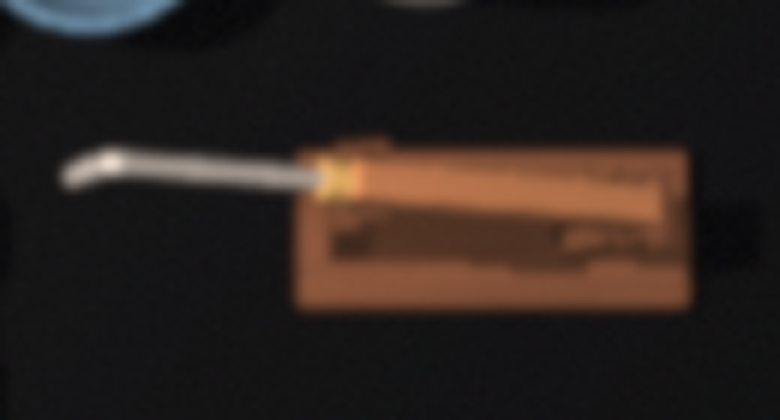

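View pics/q_wrist.png

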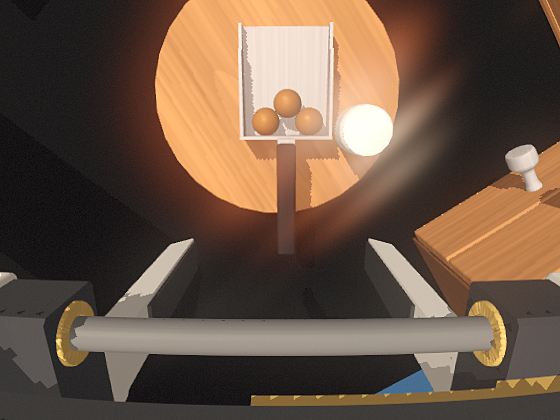

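View pics/q_side.png

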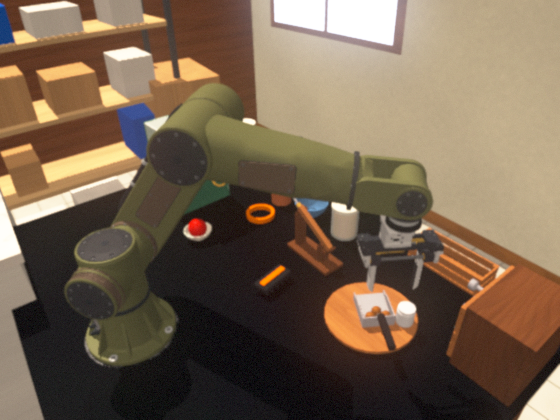

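Run:
```python
from h import *
import pickle
o,d=pickle.load(open("q.pkl","rb")); w=d["wrist"]
P=onz(w,[[286,143],[286.5,252]],.073); print("handle",P,np.linalg.norm(P[0]-P[1])); e=P[0]-P[1]; print(np.degrees(np.arctan2(e[1],e[0])),P.mean(0))
m=onz(w,[[241,25],[332,25]],.02+.016+.025); print("mouth top",m,m.mean(0),np.linalg.norm(m[0]-m[1])); e=m[1]-m[0];print("perp",np.degrees(np.arctan2(e[0],-e[1])))
b=onz(w,[[241,138],[332,138]],.055); print("back",b,b.mean(0)); q=m.mean(0)-b.mean(0);print(np.degrees(np.arctan2(q[1],q[0])),np.linalg.norm(q))
s=onz(w,[[241,25],[241,138]],[.06,.055]);
yaw=np.radians(57)
```

```text
handle [[ 0.5336 -0.4314  0.073 ]
 [ 0.4761 -0.5219  0.073 ]] 0.10726961361218153
57.569170591022385 [ 0.5048 -0.4766  0.073 ]
mouth top [[ 0.5568 -0.3203  0.061 ]
 [ 0.626  -0.365   0.061 ]] [ 0.5914 -0.3427  0.061 ] 0.08238902286060477
perp 57.12481725985788
back [[ 0.499  -0.4044  0.055 ]
 [ 0.5735 -0.4525  0.055 ]] [ 0.5363 -0.4285  0.055 ]
57.30035248687107 0.10213864669435749
```

Run:
```python
from h import *
print(rel([.5094,-.4696,.09],down(1.0)),rel([.5094,-.4696,.0472],down(1.0)))
```

```text
[-0.0021 -0.0007 -0.0017  0.0167  0.0107  0.2535] [-0.0021 -0.0007 -0.0017  0.0166  0.011   0.3391]
```

Emit:
{"op": "servo_tool", "data": {"moves": [[[0,0,0,0.008,0.005,0.05,0],[-0.002,0,0,0.016,0.01,0.12,0],[-0.002,0,-0.002,0.016,0.011,0.19,0.2],[-0.002,0,-0.002,0.016,0.011,0.25,0.3],[-0.002,0,-0.002,0.016,0.011,0.3,0.4],[-0.002,0,-0.002,0.016,0.011,0.33,0.5],[-0.002,0,-0.002,0.016,0.011,0.339,0.5],[-0.002,0,-0.002,0.016,0.011,0.339,0.5],[-0.002,0,-0.002,0.016,0.011,0.339,0.5]]]}}

```text
time_s: 14.47
ee_pos: [0.5099, -0.4698, 0.0486]
eef_rot: [3.14, -0.001, 1.001]
force: [0.5, -0.0, 0.1]
grip_width: 0.051
```

Run:
```python
from h import *
o=get_obs();print(o["ee_pos"],o["eef_rot"],o["grip_width"],o["force"])
c=camera("wrist");cv2.imwrite("pics/r_wrist.png",c["color"][:,:,::-1])
```

```text
[ 0.5099 -0.4698  0.0486] [ 3.1401 -0.0006  1.0011] 0.05102902928657816 [ 0.4526 -0.0192  0.1433]
```

View pics/r_wrist.png

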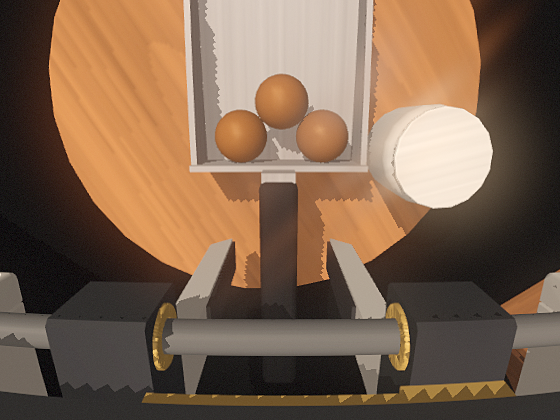

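Emit:
{"op": "servo_tool", "data": {"moves": [[[0,0,0,0,0,0,0.7],[0,0,0,0,0,0,0.75],[0,0,0,0,0,0,0.8],[0,0,0,0,0,0,1],[0,0,0,0,0,0,1],[0,0,0,0,0,0,1],[0,0,0,0,0,0,1],[0,0,0,0,0,0,1]]], "squeeze": 45}}

```text
time_s: 15.18
ee_pos: [0.5099, -0.4701, 0.0492]
eef_rot: [3.139, -0.0, 1.001]
force: [-1.2, 1.2, 2.5]
grip_width: 0.0175
```

Run:
```python
from h import *
o=get_obs();print(o["ee_pos"],o["eef_rot"],o["grip_width"],o["force"])
```

```text
[ 0.5099 -0.4701  0.0492] [ 3.1394 -0.0004  1.0009] 0.017497974799712105 [-1.1608  1.2068  2.4842]
```

Emit:
{"op": "servo_tool", "data": {"moves": [[[0,0,0,0,0,-0.006,1],[0,0.005,0,0,0,-0.02,1],[0,0.012,0,0,0,-0.045,1],[0,0.025,0,0,0,-0.08,1],[0,0.04,0,0,0,-0.12,1],[0,0.058,0,0,0,-0.16,1],[0,0.076,0,0,0,-0.2,1],[0,0.094,0,0,0,-0.24,1],[0,0.11,0,0,0,-0.275,1],[0,0.122,0,0,0,-0.3,1],[0,0.13,0,0,0,-0.31,1],[0,0.13,0,0,0,-0.31,1]]]}}

```text
time_s: 16.18
ee_pos: [0.5095, -0.4707, 0.206]
eef_rot: [3.137, -0.205, 1.001]
force: [0.1, -0.2, -2.5]
grip_width: 0.0179
```

```bash
cat > sc.py <<'E'
from h import *
ang=np.radians(93.2); X=np.array([np.cos(ang),np.sin(ang),0]); Z=np.array([0,0,1.])
H=np.array([.478,.5425,0])-X*.096+Z*.115
def at(mout,mz,pitch_up,yaw=ang,lat=0):
    """TCP pose putting scoop mouth at out=mout (from hinge plane), height mz; pitch_up in deg nose-up"""
    Rs=R.from_euler('z',yaw)*R.from_euler('y',-np.radians(pitch_up))
    mouth=H*[1,1,0]-X*mout+Z*mz
    g=mouth-Rs.apply([.155,0,-.030])     # grasp point
    Rt=Rs*R.from_euler('x',np.pi)
    return g+Rt.apply([0,0,.0188]),Rt
E
python3 - <<'E'
from sc import *
o=get_obs();print(o["ee_pos"],o["eef_rot"],o["grip_width"],o["force"])
w=camera("wrist");cv2.imwrite("pics/s_wrist.png",w["color"][:,:,::-1])
for a in [(.035,.275,12),(.15,.30,12),(.035,.2,-50)]:
    p,Rm=at(*a); print(a,p,Rm.as_euler('xyz'),rel(p,Rm))
E
```

```text
[ 0.5095 -0.4707  0.206 ] [ 3.1368 -0.2046  1.0014] 0.017938998902086875 [ 0.0689 -0.1928 -2.5218]
(0.035, 0.275, 12) [0.4939 0.258  0.2537] [ 3.1416 -0.2094  1.6266] [ 0.0836  0.0037 -0.3897  1.2047 -0.8121  0.1468]
(0.15, 0.3, 12) [0.5003 0.1432 0.2787] [ 3.1416 -0.2094  1.6266] [ 0.0836  0.0037 -0.3897  1.0323 -0.6772  0.0604]
(0.035, 0.2, -50) [0.4904 0.3208 0.3259] [3.1416 0.8727 1.6266] [-0.1353 -0.6616 -0.3954  1.3339 -0.8854  0.0258]
```

View pics/s_wrist.png

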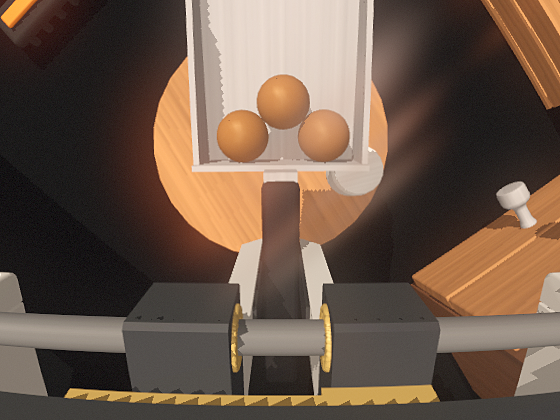

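```bash
cat > seg.py <<'E'
from sc import *
import json
F=[.015,.06,.14,.25,.37,.50,.63,.75,.86,.94,.985,1]
def seg(p,Rm,pr=True):
    r=rel(p,Rm); 
    print("total",r)
    for f in F: print([round(float(x),3) for x in r*f]+[1])
def tool(yaw,up): return R.from_euler('z',yaw)*R.from_euler('y',-np.radians(up))*R.from_euler('x',np.pi)
E
python3 -c "
from seg import *
seg([.505,-.27,.26],tool(1.15,12.5))"
```

```text
total [ 0.0217  0.009  -0.0926  0.3482 -0.2234 -0.0418]
[0.0, 0.0, -0.001, 0.005, -0.003, -0.001, 1]
[0.001, 0.001, -0.006, 0.021, -0.013, -0.003, 1]
[0.003, 0.001, -0.013, 0.049, -0.031, -0.006, 1]
[0.005, 0.002, -0.023, 0.087, -0.056, -0.01, 1]
[0.008, 0.003, -0.034, 0.129, -0.083, -0.015, 1]
[0.011, 0.004, -0.046, 0.174, -0.112, -0.021, 1]
[0.014, 0.006, -0.058, 0.219, -0.141, -0.026, 1]
[0.016, 0.007, -0.069, 0.261, -0.168, -0.031, 1]
[0.019, 0.008, -0.08, 0.299, -0.192, -0.036, 1]
[0.02, 0.008, -0.087, 0.327, -0.21, -0.039, 1]
[0.021, 0.009, -0.091, 0.343, -0.22, -0.041, 1]
[0.022, 0.009, -0.093, 0.348, -0.223, -0.042, 1]
```

Emit:
{"op": "servo_tool", "data": {"moves": [[[0,0,-0.001,0.005,-0.003,-0.001,1],[0.001,0.001,-0.006,0.021,-0.013,-0.003,1],[0.003,0.001,-0.013,0.049,-0.031,-0.006,1],[0.005,0.002,-0.023,0.087,-0.056,-0.01,1],[0.008,0.003,-0.034,0.129,-0.083,-0.015,1],[0.011,0.004,-0.046,0.174,-0.112,-0.021,1],[0.014,0.006,-0.058,0.219,-0.141,-0.026,1],[0.016,0.007,-0.069,0.261,-0.168,-0.031,1],[0.019,0.008,-0.08,0.299,-0.192,-0.036,1],[0.02,0.008,-0.087,0.327,-0.21,-0.039,1],[0.021,0.009,-0.091,0.343,-0.22,-0.041,1],[0.022,0.009,-0.093,0.348,-0.223,-0.042,1]]]}}

```text
time_s: 17.23
ee_pos: [0.5052, -0.2688, 0.2606]
eef_rot: [3.141, -0.218, 1.152]
force: [-0.0, -0.3, -1.9]
grip_width: 0.0177
```

```bash
python3 -c "
from seg import *
o=get_obs();print(o['ee_pos'],o['eef_rot'])
seg([.502,-.065,.28],tool(1.38,12.5))"
```

```text
[ 0.5052 -0.2688  0.2606] [ 3.1413 -0.2182  1.1525]
total [ 0.0315 -0.     -0.1414  0.3695 -0.1715  0.0421]
[0.0, -0.0, -0.002, 0.006, -0.003, 0.001, 1]
[0.002, -0.0, -0.008, 0.022, -0.01, 0.003, 1]
[0.004, -0.0, -0.02, 0.052, -0.024, 0.006, 1]
[0.008, -0.0, -0.035, 0.092, -0.043, 0.011, 1]
[0.012, -0.0, -0.052, 0.137, -0.063, 0.016, 1]
[0.016, -0.0, -0.071, 0.185, -0.086, 0.021, 1]
[0.02, -0.0, -0.089, 0.233, -0.108, 0.027, 1]
[0.024, -0.0, -0.106, 0.277, -0.129, 0.032, 1]
[0.027, -0.0, -0.122, 0.318, -0.147, 0.036, 1]
[0.03, -0.0, -0.133, 0.347, -0.161, 0.04, 1]
[0.031, -0.0, -0.139, 0.364, -0.169, 0.041, 1]
[0.032, -0.0, -0.141, 0.369, -0.172, 0.042, 1]
```

Emit:
{"op": "servo_tool", "data": {"moves": [[[0,0,-0.002,0.006,-0.003,0.001,1],[0.002,0,-0.008,0.022,-0.01,0.003,1],[0.004,0,-0.02,0.052,-0.024,0.006,1],[0.008,0,-0.035,0.092,-0.043,0.011,1],[0.012,0,-0.052,0.137,-0.063,0.016,1],[0.016,0,-0.071,0.185,-0.086,0.021,1],[0.02,0,-0.089,0.233,-0.108,0.027,1],[0.024,0,-0.106,0.277,-0.129,0.032,1],[0.027,0,-0.122,0.318,-0.147,0.036,1],[0.03,0,-0.133,0.347,-0.161,0.04,1],[0.031,0,-0.139,0.364,-0.169,0.041,1],[0.032,0,-0.141,0.369,-0.172,0.042,1]]]}}

```text
time_s: 18.23
ee_pos: [0.5015, -0.0636, 0.2803]
eef_rot: [-3.141, -0.218, 1.382]
force: [-0.3, -0.5, -2.6]
grip_width: 0.0173
```

```bash
python3 -c "
from seg import *
o=get_obs();print(o['ee_pos'],o['eef_rot'])
seg([.5003,.1432,.2787],tool(1.6266,12.5))"
```

```text
[ 0.5015 -0.0636  0.2803] [-3.1411 -0.2183  1.3817]
total [ 0.0334 -0.0002 -0.1522  0.3955 -0.0801  0.091 ]
[0.001, -0.0, -0.002, 0.006, -0.001, 0.001, 1]
[0.002, -0.0, -0.009, 0.024, -0.005, 0.005, 1]
[0.005, -0.0, -0.021, 0.055, -0.011, 0.013, 1]
[0.008, -0.0, -0.038, 0.099, -0.02, 0.023, 1]
[0.012, -0.0, -0.056, 0.146, -0.03, 0.034, 1]
[0.017, -0.0, -0.076, 0.198, -0.04, 0.045, 1]
[0.021, -0.0, -0.096, 0.249, -0.05, 0.057, 1]
[0.025, -0.0, -0.114, 0.297, -0.06, 0.068, 1]
[0.029, -0.0, -0.131, 0.34, -0.069, 0.078, 1]
[0.031, -0.0, -0.143, 0.372, -0.075, 0.086, 1]
[0.033, -0.0, -0.15, 0.39, -0.079, 0.09, 1]
[0.033, -0.0, -0.152, 0.396, -0.08, 0.091, 1]
```

Emit:
{"op": "servo_tool", "data": {"moves": [[[0.001,0,-0.002,0.006,-0.001,0.001,1],[0.002,0,-0.009,0.024,-0.005,0.005,1],[0.005,0,-0.021,0.055,-0.011,0.013,1],[0.008,0,-0.038,0.099,-0.02,0.023,1],[0.012,0,-0.056,0.146,-0.03,0.034,1],[0.017,0,-0.076,0.198,-0.04,0.045,1],[0.021,0,-0.096,0.249,-0.05,0.057,1],[0.025,0,-0.114,0.297,-0.06,0.068,1],[0.029,0,-0.131,0.34,-0.069,0.078,1],[0.031,0,-0.143,0.372,-0.075,0.086,1],[0.033,0,-0.15,0.39,-0.079,0.09,1],[0.033,0,-0.152,0.396,-0.08,0.091,1]]]}}

```text
time_s: 19.23
ee_pos: [0.5003, 0.1443, 0.2785]
eef_rot: [-3.142, -0.218, 1.627]
force: [0.1, -0.6, -2.9]
grip_width: 0.0178
```

```bash
python3 -c "
from seg import *
o=get_obs();print(o['ee_pos'],o['eef_rot'],o['qpos'])
w=camera('wrist');cv2.imwrite('pics/t_wrist.png',w['color'][:,:,::-1])
c=camera('top');crop(c,90,170,270,300,4,'t_top.png')
seg(*at(.035,.275,12))"
```

```text
[0.5003 0.1443 0.2785] [-3.1416 -0.2184  1.6275] [0.097  0.1675 1.5293 0.2202 1.4391 0.0119]
total [ 0.0004 -0.0056 -0.0004  0.2137 -0.0004  0.0984]
[0.0, -0.0, -0.0, 0.003, -0.0, 0.001, 1]
[0.0, -0.0, -0.0, 0.013, -0.0, 0.006, 1]
[0.0, -0.001, -0.0, 0.03, -0.0, 0.014, 1]
[0.0, -0.001, -0.0, 0.053, -0.0, 0.025, 1]
[0.0, -0.002, -0.0, 0.079, -0.0, 0.036, 1]
[0.0, -0.003, -0.0, 0.107, -0.0, 0.049, 1]
[0.0, -0.004, -0.0, 0.135, -0.0, 0.062, 1]
[0.0, -0.004, -0.0, 0.16, -0.0, 0.074, 1]
[0.0, -0.005, -0.0, 0.184, -0.0, 0.085, 1]
[0.0, -0.005, -0.0, 0.201, -0.0, 0.092, 1]
[0.0, -0.006, -0.0, 0.21, -0.0, 0.097, 1]
[0.0, -0.006, -0.0, 0.214, -0.0, 0.098, 1]
```

View pics/t_wrist.png

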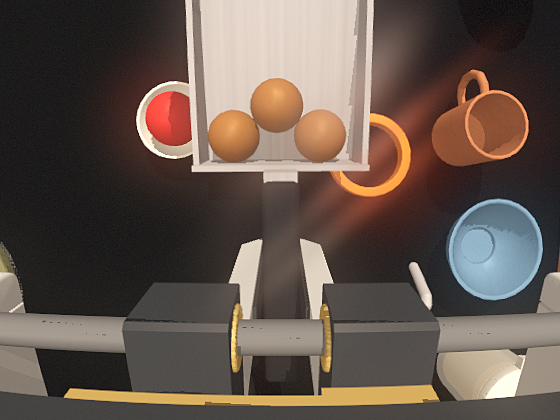

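View pics/t_top.png

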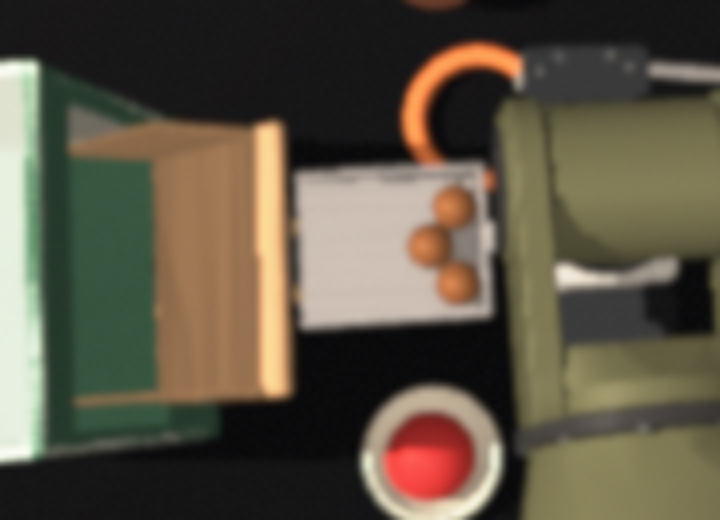

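Emit:
{"op": "servo_tool", "data": {"moves": [[[0,0,0,0.003,0,0.001,1],[0,0,0,0.013,0,0.004,1],[0,0,0,0.03,0,0.01,1],[0,0,0,0.053,0,0.018,1],[0,0,0,0.079,0,0.028,1],[0,0,0,0.107,0,0.04,1],[0,0,0,0.135,0,0.055,1],[0,0,0,0.16,0,0.07,1],[0,0,0,0.184,0,0.083,1],[0,0,0,0.201,0,0.092,1],[0,0,0,0.21,0,0.097,1],[0,0,0,0.214,0,0.098,1]]]}}

```text
time_s: 20.33
ee_pos: [0.4939, 0.2589, 0.2535]
eef_rot: [-3.141, -0.218, 1.627]
force: [0.5, 0.4, -2.3]
grip_width: 0.0178
```

```bash
python3 -c "
from seg import *
o=get_obs();print(o['ee_pos'],o['eef_rot'],o['qpos'],o['force'])
c=camera('top');crop(c,60,170,240,300,4,'u_top.png')
s=camera('side');crop(s,130,90,250,200,5,'u_side.png')
for k in range(13):
    f=k/12; pit=12-26*f; p=at(.035,.275-.035*f,pit); print(round(pit,1),rel(*p))
"
```

```text
[0.4939 0.2589 0.2535] [-3.1414 -0.218   1.6266] [0.3149 0.2393 1.5003 0.216  1.3505 0.2171] [ 0.5203  0.3525 -2.264 ]
12.0 [ 0.0004 -0.0056 -0.0003 -0.0005 -0.0005  0.0005]
9.8 [ 0.0004 -0.0296 -0.0003 -0.0006 -0.0005 -0.0055]
7.7 [ 0.0004 -0.0537 -0.0003 -0.0002 -0.0005 -0.0115]
5.5 [ 0.0003 -0.0778 -0.0003  0.0006 -0.0005 -0.0173]
3.3 [ 0.0003 -0.1019 -0.0003  0.0018 -0.0005 -0.0231]
1.2 [ 0.0003 -0.1259 -0.0003  0.0034 -0.0005 -0.0288]
-1.0 [ 0.0003 -0.15   -0.0003  0.0055 -0.0005 -0.0344]
-3.2 [ 0.0003 -0.1741 -0.0003  0.008  -0.0005 -0.0398]
-5.3 [ 0.0003 -0.1981 -0.0003  0.011  -0.0005 -0.0451]
-7.5 [ 0.0003 -0.2222 -0.0003  0.0143 -0.0005 -0.0502]
-9.7 [ 0.0003 -0.2463 -0.0003  0.0181 -0.0005 -0.0552]
-11.8 [ 0.0003 -0.2704 -0.0003  0.0222 -0.0005 -0.0599]
-14.0 [ 0.0003 -0.2944 -0.0003  0.0267 -0.0005 -0.0644]
```

View pics/u_top.png

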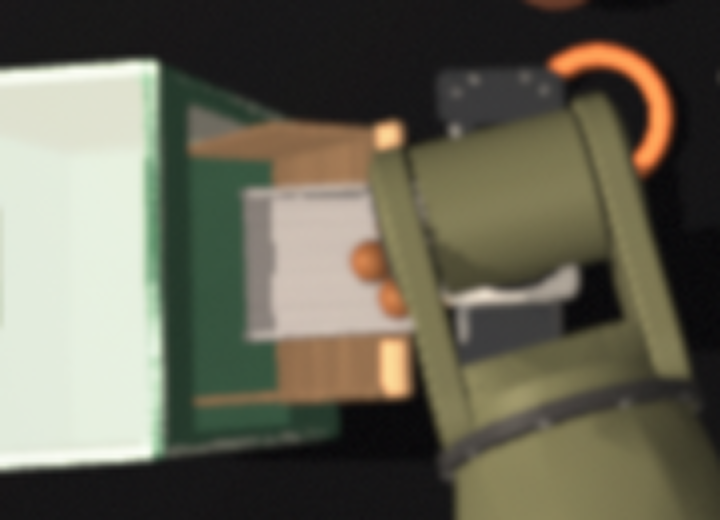

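View pics/u_side.png

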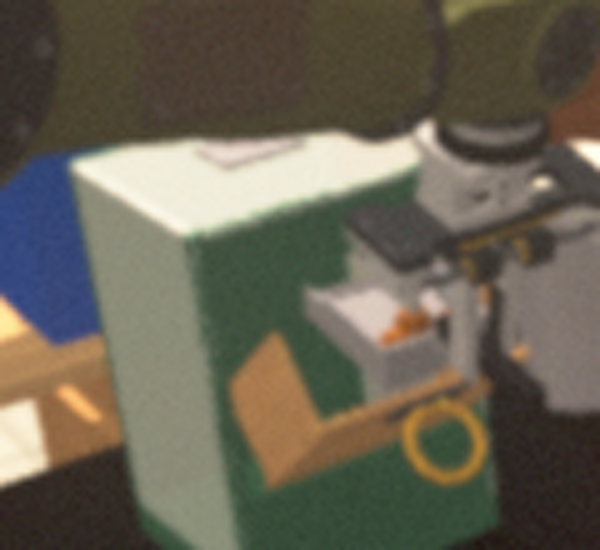

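Emit:
{"op": "servo_tool", "data": {"moves": [[[0,-0.01,0,0,0,-0.002,1],[0,-0.03,0,0,0,-0.0055,1],[0,-0.054,0,0,0,-0.0115,1],[0,-0.078,0,0.0005,0,-0.017,1],[0,-0.102,0,0.002,0,-0.023,1],[0,-0.126,0,0.0035,0,-0.029,1],[0,-0.15,0,0.0055,0,-0.0345,1],[0,-0.174,0,0.008,0,-0.04,1],[0,-0.198,0,0.011,0,-0.045,1],[0,-0.222,0,0.0145,0,-0.05,1],[0,-0.246,0,0.018,0,-0.055,1],[0,-0.27,0,0.022,0,-0.06,1]]]}}

```text
time_s: 21.43
ee_pos: [0.4942, 0.262, 0.2864]
eef_rot: [3.14, 0.208, 1.625]
force: [-0.5, 0.5, -2.0]
grip_width: 0.0179
```

```bash
python3 -c "
from seg import *
o=get_obs();print(o['ee_pos'],o['eef_rot'],o['qpos'],o['force'])
for k in range(13):
    f=k/12; pit=-11-34*f; p=at(.035,.243-.04*f,pit); print(round(pit,1),rel(*p))
"
```

```text
[0.4942 0.262  0.2864] [3.1401 0.2081 1.6246] [ 0.5121  0.3358  1.3015 -0.1871  1.5957  0.462 ] [-0.5373  0.489  -1.9818]
-11.0 [ 0.0007  0.0103 -0.0013  0.001  -0.001   0.0055]
-13.8 [ 0.0007 -0.0212 -0.0013  0.0036 -0.001  -0.0033]
-16.7 [ 0.0006 -0.0527 -0.0013  0.007  -0.001  -0.012 ]
-19.5 [ 0.0006 -0.0842 -0.0013  0.0111 -0.001  -0.0206]
-22.3 [ 0.0006 -0.1156 -0.0013  0.016  -0.001  -0.029 ]
-25.2 [ 0.0005 -0.1471 -0.0013  0.0216 -0.001  -0.0373]
-28.0 [ 0.0005 -0.1786 -0.0013  0.0279 -0.001  -0.0453]
-30.8 [ 0.0005 -0.2101 -0.0014  0.0349 -0.001  -0.0531]
-33.7 [ 0.0004 -0.2416 -0.0014  0.0427 -0.001  -0.0605]
-36.5 [ 0.0004 -0.2731 -0.0014  0.0511 -0.001  -0.0677]
-39.3 [ 0.0004 -0.3045 -0.0014  0.0602 -0.001  -0.0744]
-42.2 [ 0.0003 -0.336  -0.0014  0.0699 -0.001  -0.0808]
-45.0 [ 0.0003 -0.3675 -0.0014  0.0803 -0.001  -0.0868]
```

Emit:
{"op": "servo_tool", "data": {"moves": [[[0,-0.021,-0.001,0.0035,-0.001,-0.003,1],[0,-0.053,-0.001,0.007,-0.001,-0.012,1],[0,-0.084,-0.001,0.011,-0.001,-0.0205,1],[0,-0.116,-0.001,0.016,-0.001,-0.029,1],[0,-0.147,-0.001,0.0215,-0.001,-0.037,1],[0,-0.179,-0.001,0.028,-0.001,-0.045,1],[0,-0.21,-0.001,0.035,-0.001,-0.053,1],[0,-0.242,-0.001,0.0425,-0.001,-0.0605,1],[0,-0.273,-0.001,0.051,-0.001,-0.0675,1],[0,-0.304,-0.001,0.06,-0.001,-0.0745,1],[0,-0.336,-0.001,0.07,-0.001,-0.081,1],[0,-0.367,-0.001,0.08,-0.001,-0.087,1]]]}}

```text
time_s: 22.43
ee_pos: [0.4912, 0.3101, 0.3214]
eef_rot: [3.139, 0.787, 1.623]
force: [-0.3, -0.6, -1.5]
grip_width: 0.0177
```

```bash
python3 -c "
from seg import *
o=get_obs();print(o['ee_pos'],o['eef_rot'],o['qpos'],o['force'])
w=camera('wrist');cv2.imwrite('pics/v_wrist.png',w['color'][:,:,::-1])
c=camera('top');crop(c,0,170,240,300,3,'v_top.png')
s=camera('side');crop(s,130,90,250,200,5,'v_side.png')
"
```

```text
[0.4912 0.3101 0.3214] [3.1386 0.7866 1.623 ] [ 0.754   0.6223  0.9764 -0.6466  2.0207  0.5564] [-0.3153 -0.6121 -1.5299]
```

View pics/v_wrist.png

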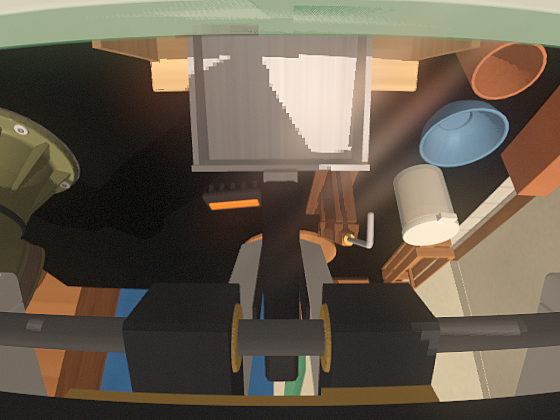

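View pics/v_top.png

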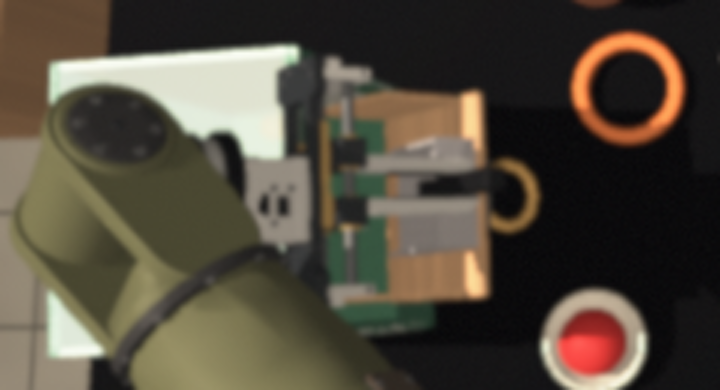

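View pics/v_side.png

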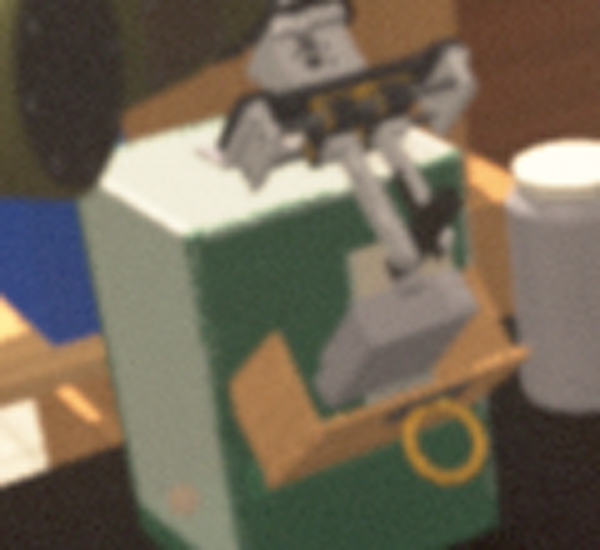

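```bash
python3 -c "
from seg import *
for k in range(1,13):
    f=k/12; pit=-45+45*f; p=at(.035+.02*f,.203+.085*f,pit); print(round(pit,1),rel(*p))
"
```

```text
-41.2 [ 0.0001  0.0408 -0.0002 -0.0141 -0.0003  0.0123]
-37.5 [ 0.0001  0.0825 -0.0002 -0.026  -0.0003  0.025 ]
-33.8 [ 0.0002  0.1241 -0.0002 -0.0365 -0.0003  0.0376]
-30.0 [ 0.0002  0.1658 -0.0002 -0.0457 -0.0003  0.05  ]
-26.2 [ 0.0002  0.2075 -0.0002 -0.0536 -0.0003  0.0621]
-22.5 [ 0.0002  0.2491 -0.0002 -0.0602 -0.0003  0.074 ]
-18.8 [ 0.0002  0.2908 -0.0002 -0.0656 -0.0003  0.0854]
-15.0 [ 0.0002  0.3325 -0.0001 -0.0697 -0.0003  0.0963]
-11.2 [ 0.0002  0.3741 -0.0001 -0.0726 -0.0003  0.1066]
-7.5 [ 0.0002  0.4158 -0.0001 -0.0744 -0.0003  0.1163]
-3.8 [ 0.0002  0.4575 -0.0001 -0.075  -0.0003  0.1253]
0.0 [ 0.0002  0.4991 -0.0001 -0.0746 -0.0003  0.1334]
```

Emit:
{"op": "servo_tool", "data": {"moves": [[[0,0.04,0,-0.014,0,0.012,1],[0,0.082,0,-0.026,0,0.025,1],[0,0.124,0,-0.0365,0,0.0375,1],[0,0.166,0,-0.0455,0,0.05,1],[0,0.207,0,-0.0535,0,0.062,1],[0,0.249,0,-0.06,0,0.074,1],[0,0.291,0,-0.0655,0,0.0855,1],[0,0.332,0,-0.07,0,0.096,1],[0,0.374,0,-0.0725,0,0.1065,1],[0,0.416,0,-0.0745,0,0.1165,1],[0,0.458,0,-0.075,0,0.125,1],[0,0.499,0,-0.0745,0,0.1335,1]]]}}

```text
time_s: 23.58
ee_pos: [0.4954, 0.2361, 0.3004]
eef_rot: [3.138, -0.005, 1.624]
force: [-0.2, 0.0, -1.6]
grip_width: 0.0175
```

```bash
python3 -c "
from seg import *
o=get_obs();print(o['ee_pos'],o['eef_rot'],o['force'],o['time_s'])
w=camera('wrist');cv2.imwrite('pics/x_wrist.png',w['color'][:,:,::-1])
seg(*at(.28,.31,0))
"
```

```text
[0.4954 0.2361 0.3004] [ 3.138  -0.0049  1.6241] [-0.1767  0.0168 -1.5947] 23.5833
total [ 0.0019 -0.0056 -0.0024 -0.4456  0.0011 -0.0465]
[0.0, -0.0, -0.0, -0.007, 0.0, -0.001, 1]
[0.0, -0.0, -0.0, -0.027, 0.0, -0.003, 1]
[0.0, -0.001, -0.0, -0.062, 0.0, -0.007, 1]
[0.0, -0.001, -0.001, -0.111, 0.0, -0.012, 1]
[0.001, -0.002, -0.001, -0.165, 0.0, -0.017, 1]
[0.001, -0.003, -0.001, -0.223, 0.001, -0.023, 1]
[0.001, -0.004, -0.002, -0.281, 0.001, -0.029, 1]
[0.001, -0.004, -0.002, -0.334, 0.001, -0.035, 1]
[0.002, -0.005, -0.002, -0.383, 0.001, -0.04, 1]
[0.002, -0.005, -0.002, -0.419, 0.001, -0.044, 1]
[0.002, -0.006, -0.002, -0.439, 0.001, -0.046, 1]
[0.002, -0.006, -0.002, -0.446, 0.001, -0.046, 1]
```

View pics/x_wrist.png

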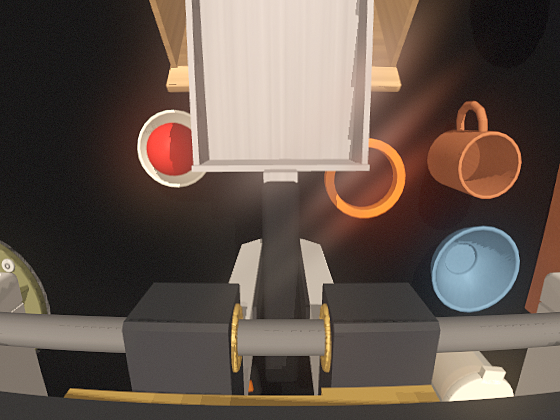

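Scoop is empty. Backing away.

Emit:
{"op": "servo_tool", "data": {"moves": [[[0,0,0,-0.015,0,-0.01,1],[0,0,0,-0.05,0,-0.02,1],[0,0,0,-0.1,0,-0.03,1],[0,-0.001,-0.001,-0.16,0,-0.04,1],[0.001,-0.002,-0.001,-0.22,0,-0.046,1],[0.001,-0.003,-0.001,-0.28,0,-0.046,1],[0.001,-0.004,-0.002,-0.34,0,-0.046,1],[0.001,-0.004,-0.002,-0.39,0,-0.046,1],[0.002,-0.005,-0.002,-0.425,0.001,-0.046,1],[0.002,-0.006,-0.002,-0.446,0.001,-0.046,1]]]}}

```text
time_s: 24.47
ee_pos: [0.5076, 0.0099, 0.3219]
eef_rot: [3.141, 0.002, 1.624]
force: [-0.8, 0.7, -2.5]
grip_width: 0.0174
```

```bash
python3 -c "
from seg import *
o=get_obs();print(o['ee_pos'],o['eef_rot'],o['time_s'])
c=camera('top');crop(c,0,170,160,300,5,'y_top.png')
s=camera('side');crop(s,130,90,250,220,5,'y_side.png')
seg([.505,-.22,.28],tool(1.3,0))
"
```

```text
[0.5076 0.0099 0.3219] [3.1405 0.0022 1.6237] 24.4667
total [ 0.0006  0.0009  0.2061 -0.4608 -0.0298  0.0839]
[0.0, 0.0, 0.003, -0.007, -0.0, 0.001, 1]
[0.0, 0.0, 0.012, -0.028, -0.002, 0.005, 1]
[0.0, 0.0, 0.029, -0.065, -0.004, 0.012, 1]
[0.0, 0.0, 0.052, -0.115, -0.007, 0.021, 1]
[0.0, 0.0, 0.076, -0.17, -0.011, 0.031, 1]
[0.0, 0.0, 0.103, -0.23, -0.015, 0.042, 1]
[0.0, 0.001, 0.13, -0.29, -0.019, 0.053, 1]
[0.0, 0.001, 0.155, -0.346, -0.022, 0.063, 1]
[0.001, 0.001, 0.177, -0.396, -0.026, 0.072, 1]
[0.001, 0.001, 0.194, -0.433, -0.028, 0.079, 1]
[0.001, 0.001, 0.203, -0.454, -0.029, 0.083, 1]
[0.001, 0.001, 0.206, -0.461, -0.03, 0.084, 1]
```

View pics/y_top.png

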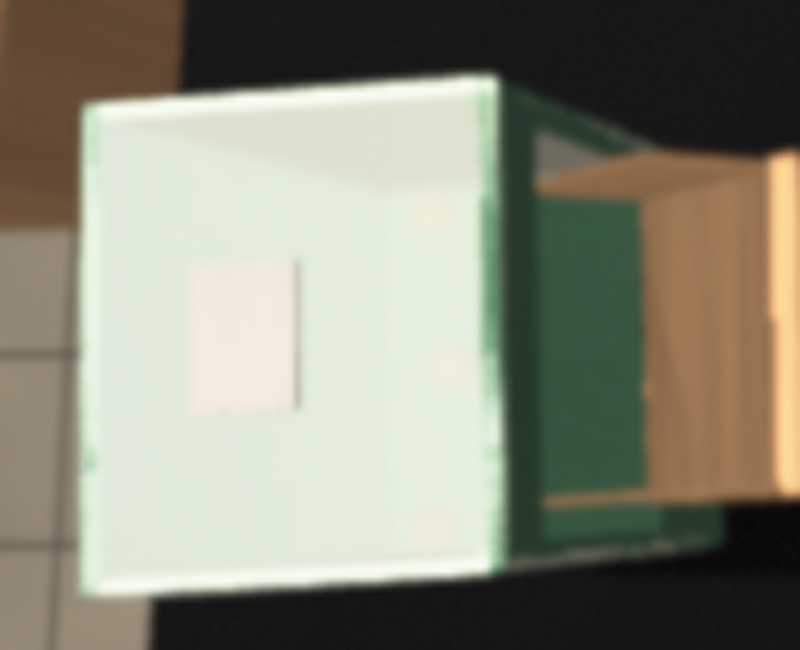

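View pics/y_side.png

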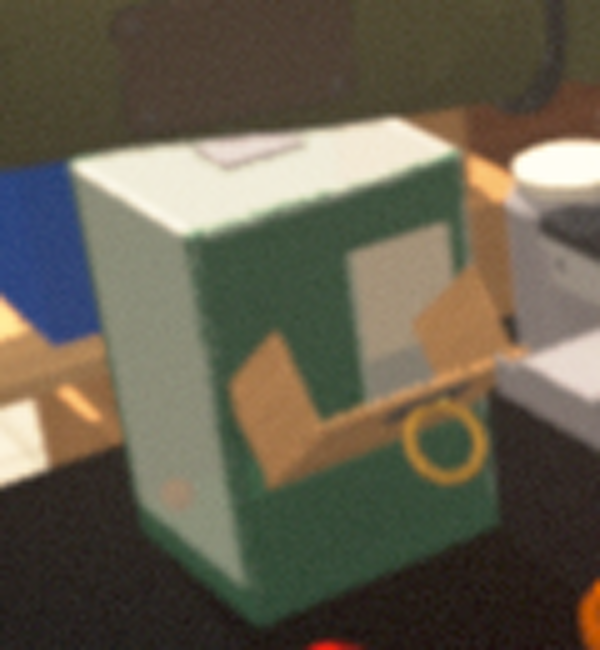

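Three treats show faintly through the clear top at crop (435,212), (450,370), (435,528): all are in the bin. Returning the scoop.

Emit:
{"op": "servo_tool", "data": {"moves": [[[0,0,0.003,-0.012,0,0.001,1],[0,0,0.015,-0.04,-0.002,0.005,1],[0,0,0.035,-0.085,-0.005,0.012,1],[0,0,0.06,-0.14,-0.009,0.021,1],[0,0,0.085,-0.2,-0.013,0.031,1],[0,0,0.11,-0.26,-0.017,0.042,1],[0,0,0.135,-0.315,-0.02,0.053,1],[0,0,0.16,-0.365,-0.023,0.063,1],[0,0.001,0.185,-0.41,-0.026,0.072,1],[0,0.001,0.2,-0.445,-0.028,0.08,1],[0,0.001,0.206,-0.461,-0.03,0.084,1]]]}}

```text
time_s: 25.48
ee_pos: [0.5049, -0.2213, 0.2794]
eef_rot: [3.141, 0.0, 1.298]
force: [-0.9, 0.6, -2.7]
grip_width: 0.0176
```

```bash
python3 -c "
from seg import *
o=get_obs();print(o['ee_pos'],o['eef_rot'],o['time_s'])
seg([.5099,-.4701,.16],tool(1.001,0))
"
```

```text
[ 0.5049 -0.2213  0.2794] [3.1413 0.     1.2982] 25.4833
total [ 0.0002 -0.      0.1892 -0.4766  0.1436  0.2388]
[0.0, -0.0, 0.003, -0.007, 0.002, 0.004, 1]
[0.0, -0.0, 0.011, -0.029, 0.009, 0.014, 1]
[0.0, -0.0, 0.026, -0.067, 0.02, 0.033, 1]
[0.0, -0.0, 0.047, -0.119, 0.036, 0.06, 1]
[0.0, -0.0, 0.07, -0.176, 0.053, 0.088, 1]
[0.0, -0.0, 0.095, -0.238, 0.072, 0.119, 1]
[0.0, -0.0, 0.119, -0.3, 0.09, 0.15, 1]
[0.0, -0.0, 0.142, -0.357, 0.108, 0.179, 1]
[0.0, -0.0, 0.163, -0.41, 0.123, 0.205, 1]
[0.0, -0.0, 0.178, -0.448, 0.135, 0.224, 1]
[0.0, -0.0, 0.186, -0.469, 0.141, 0.235, 1]
[0.0, -0.0, 0.189, -0.477, 0.144, 0.239, 1]
```

Emit:
{"op": "servo_tool", "data": {"moves": [[[0,0,0.004,-0.012,0.003,0.004,1],[0,0,0.013,-0.04,0.011,0.014,1],[0,0,0.03,-0.085,0.024,0.033,1],[0,0,0.052,-0.14,0.04,0.06,1],[0,0,0.075,-0.2,0.058,0.088,1],[0,0,0.098,-0.26,0.077,0.119,1],[0,0,0.122,-0.32,0.095,0.15,1],[0,0,0.145,-0.375,0.112,0.179,1],[0,0,0.165,-0.42,0.126,0.205,1],[0,0,0.18,-0.455,0.137,0.224,1],[0,0,0.189,-0.477,0.144,0.237,1],[0,0,0.189,-0.477,0.144,0.239,1]]]}}

```text
time_s: 26.48
ee_pos: [0.5095, -0.4715, 0.1578]
eef_rot: [-3.14, -0.0, 1.0]
force: [0.2, 0.9, -2.0]
grip_width: 0.018
```

```bash
python3 -c "
from seg import *
o=get_obs();print(o['ee_pos'],o['eef_rot'],o['time_s'],o['force'])
w=camera('wrist');cv2.imwrite('pics/z_wrist.png',w['color'][:,:,::-1])
print(rel([.5097,-.4703,.0492],tool(1.001,0)))
"
```

```text
[ 0.5095 -0.4715  0.1578] [-3.1397 -0.0003  0.9998] 26.4833 [ 0.1704  0.9287 -1.9551]
[-0.0008 -0.0003  0.0003 -0.0003 -0.0001  0.219 ]
```

View pics/z_wrist.png

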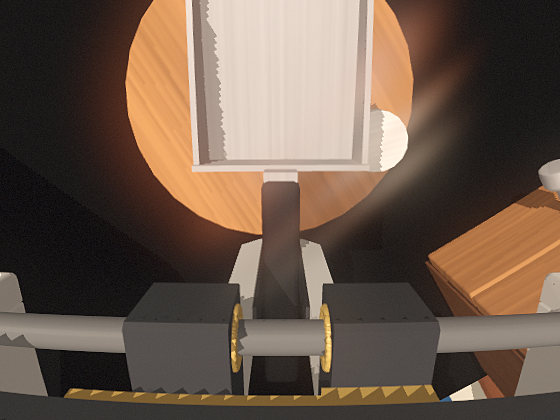

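Emit:
{"op": "servo_tool", "data": {"moves": [[[0,0,0,0,-0.004,0.02,1],[0,0,0,0,-0.008,0.055,1],[0,0,0,0,-0.008,0.095,1],[0,0,0,0,-0.008,0.13,1],[0,0,0,0,-0.008,0.158,1],[0,0,0,0,-0.008,0.18,1],[0,0,0,0,-0.008,0.195,1],[0,0,0,0,-0.008,0.205,1],[0,0,0,0,-0.008,0.211,1],[0,0,0,0,-0.008,0.215,1],[0,0,0,0,-0.008,0.2175,1],[0,0,0,0,-0.008,0.2175,1]]]}}

```text
time_s: 27.53
ee_pos: [0.5066, -0.4682, 0.0502]
eef_rot: [-3.141, -0.0, 1.001]
force: [-0.4, -0.3, -2.9]
grip_width: 0.0174
```

```bash
python3 -c "
from seg import *
o=get_obs();print(o['ee_pos'],o['eef_rot'],o['time_s'],o['force'],o['moment'])
w=camera('wrist');cv2.imwrite('pics/z2_wrist.png',w['color'][:,:,::-1])
s=camera('side');crop(s,310,270,430,360,6,'z2_side.png')
"
```

```text
[ 0.5066 -0.4682  0.0502] [-3.1409 -0.0003  1.0014] 27.5333 [-0.3982 -0.2544 -2.8682] [-0.1679  0.0816 -0.0224]
```

View pics/z2_wrist.png

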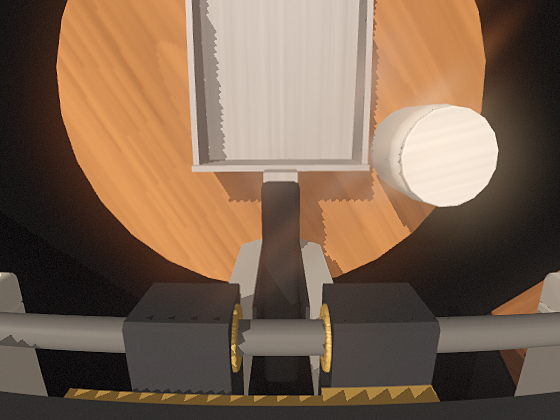

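View pics/z2_side.png

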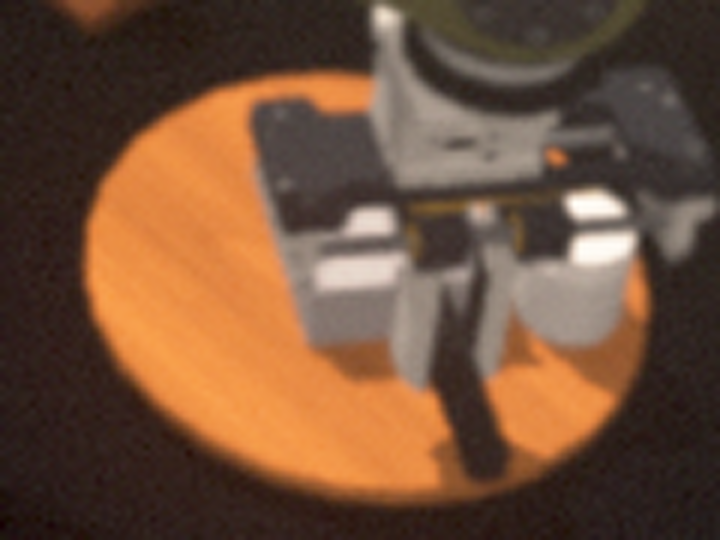

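Emit:
{"op": "servo_tool", "data": {"moves": [[[0,0,0,0,0,0.0015,1],[0,0,0,0,0,0.0025,1],[0,0,0,0,0,0.0025,1]]]}}

```text
time_s: 27.88
ee_pos: [0.5066, -0.4683, 0.0494]
eef_rot: [-3.141, -0.0, 1.001]
force: [-0.3, -0.3, 0.1]
grip_width: 0.0179
```

```bash
python3 -c "
from seg import *
o=get_obs();print(o['ee_pos'],o['eef_rot'],o['time_s'],o['force'],o['moment'])
"
```

```text
[ 0.5066 -0.4683  0.0494] [-3.1414 -0.0003  1.0013] 27.8833 [-0.3275 -0.2985  0.0978] [-0.1335 -0.0293 -0.0081]
```

Weight is off the gripper (z force about 0), so the scoop rests on the tray. Opening gently and retreating upward.

Emit:
{"op": "servo_tool", "data": {"moves": [[[0,0,0,0,0,0.0005,0.8],[0,0,0,0,0,0.0005,0.7],[0,0,0,0,0,0.0005,0.55],[0,0,0,0,0,0.0005,0.5],[0,0,0,0,0,0.0005,0.5],[0,0,0,0,0,0.0005,0.5],[0,0,0,0,0,0.0005,0.5]]]}}

```text
time_s: 28.47
ee_pos: [0.5067, -0.4683, 0.0492]
eef_rot: [-3.141, -0.0, 1.001]
force: [-0.5, -0.6, 0.0]
grip_width: 0.0468
```

Emit:
{"op": "servo_tool", "data": {"moves": [[[0,0,0,0,0,-0.02,0.5],[0,0,0,0,0,-0.07,0.5],[0,0,0,0,0,-0.13,0.5],[0,0,0,0,0,-0.2,0.4],[0,0,0,-0.05,0,-0.27,0.3],[0,0,0,-0.12,0,-0.34,0.2],[0,0,0,-0.2,0,-0.38,0],[0,0,0,-0.28,0,-0.4,0],[0,0,0,-0.35,0,-0.4,0],[0,0,0,-0.4,0,-0.4,0],[0,0,0,-0.42,0,-0.4,0],[0,0,0,-0.42,0,-0.4,0]]]}}

```text
time_s: 29.47
ee_pos: [0.3914, -0.6469, 0.2487]
eef_rot: [-3.141, -0.0, 0.998]
force: [0.7, 0.3, -0.2]
grip_width: 0.0937
```

```bash
python3 -c "
from seg import *
o=get_obs();print(o['ee_pos'],o['eef_rot'],o['time_s'],o['force'],o['grip_width'])
for n in ('top','side'):
    c=camera(n);cv2.imwrite('pics/end_%s.png'%n,c['color'][:,:,::-1])
    if n=='top':
        crop(c,360,165,480,270,6,'end_scoop.png'); crop(c,0,170,160,300,5,'end_bin.png')
    else: crop(c,130,90,420,355,2.7,'end_side2.png')
"
```

```text
[ 0.3914 -0.6469  0.2487] [-3.1409 -0.0003  0.9982] 29.4667 [ 0.6612  0.2869 -0.1692] 0.09372177361774418
```

View pics/end_top.png

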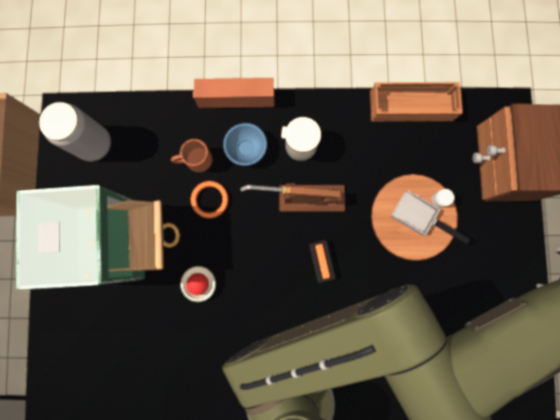

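View pics/end_scoop.png

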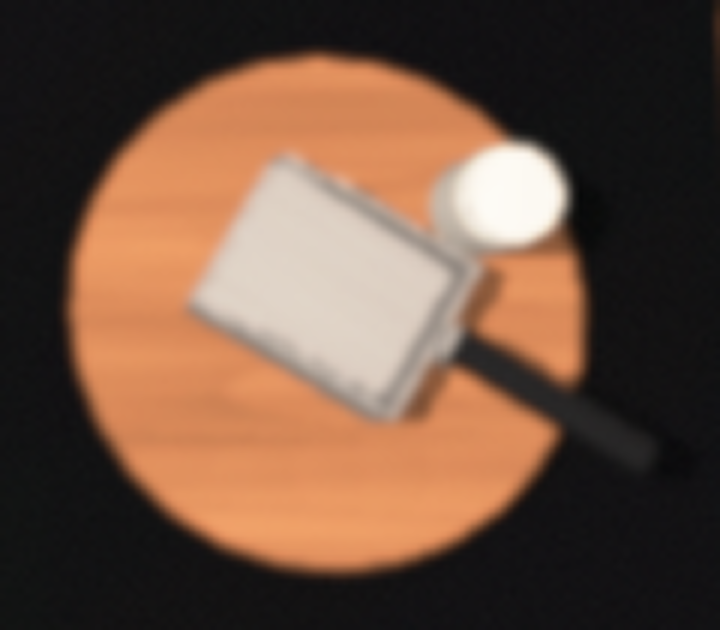

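View pics/end_side2.png

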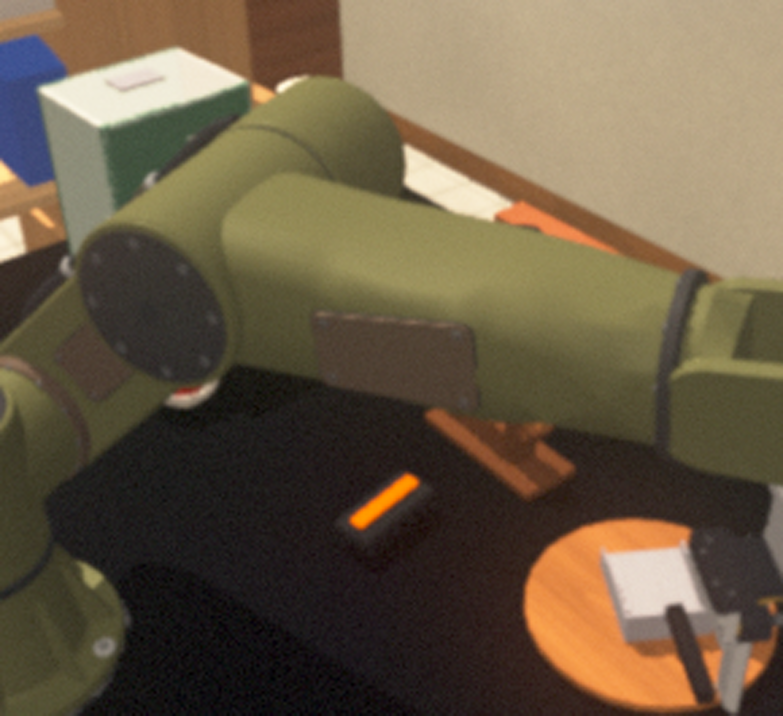

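```bash
python3 -c "
from station import hand_in
print(hand_in())"
```

```text
the job is handed in; nothing more can be done
None
```

I finished the whole job in about 29.5 s of the 72 s allowed and handed it in; no verdict came back.

**Hatch and pole:** I hooked the ring with the pole and pulled the hatch along its arc to its stop. The wrist force peaked at about 30 N there, which was the stop. I then unhooked the pole and set it back in its stand. It had turned about 3° and slid about 3 mm in the grip during the pull, so I corrected for that when placing it.

**Treats and scoop:** I carried the scoop with its mouth tilted up about 12°, and all three treats stayed in the pan. I tipped them in over the open hatch, then set the empty scoop level on the tray. I placed it about 4 mm further from the tin than before, because it had stood very close to it.

**Last checks:**
- Three treats were faintly visible through the bin's clear top, and the pan was empty.
- The hatch's edge in the top view was where it stood at the stop. I checked the angle by that edge only and did not measure it.
- The pole and stand looked the same as in the first picture.
- The bystanders looked unmoved, and the gripper was open and clear of everything.

**Disagreements:** The hatch started slightly ajar (about 0.09 rad), so the ring was about 13 mm further out than its shut position. One early reading of the hook tip showed it about 20 mm too high; the gripper was probably hiding the tip, so I used the wrist camera for the pole correction instead.

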